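Open both doors of the slope-fronted paint cupboard

ROBOT

A 6-joint arm with a two-finger parallel gripper is mounted at the origin on the work surface. World frame = base frame: x ahead of the robot, y to its left, z up, the work surface at z = 0. Lengths are in m, angles in rad, forces in N, time in s.
With the tool pointing down it reaches from about 0.35 to 0.975 m from the base axis. Payload 4.9 kg.
Tool frame: the origin (TCP) lies at the very end of the fingers, on their centre line; the grasp point (between the pads) lies 19 mm behind it; z points along the fingers, y is the direction in which the jaws open and shut (so a half turn about z gives the same grasp; the last joint's range is limited). The gripper opens to 85 mm and grips with 20 to 120 N. Pads are 22 mm wide; open, the fingers measure 114 mm over their backs; the gripper's body (76 mm by 85 mm) begins 54 mm behind the grasp point. The pads swing forward as they close: fully open they stand 13 mm farther back than shut.
Start: joints at [1.168, 0.053, 1.613, -0, 1.476, -0.119], TCP at [0.175, 0.6, 0.231] pointing down, gripper open.
Joint ranges: [-3.01, 3.01], [-1.01, 2.22], [0.06, 2.58], [-1.02, 4.17], [0.09, 2.62], [-3.14, 3.14]. Speed limits (rad/s): [2.57, 2.57, 3.14, 3.14, 3.14, 3.14].

INTERFACE

Orientations are given as a unit quaternion [w, x, y, z].
In Python, from plant import state, eyes, job_done gives the robot as it stands.
- The arm moves only by the tool apply_moves, never from a script. Its argument "commands" is a list of rows, each an object with "linear": the shift along the tool's x, y, z in m, a list of three; "delta_rot": the turn, a rotation vector about the tool's x, y, z in degrees, a list of three; "fingers": the closure in counts, from 0 (fully open) to 255 (shut). In form: [{"linear": [x, y, z], "delta_rot": [wx, wy, wz], "fingers": fingers}, ...]. A call has exactly 8 rows; each row is the pose to reach, as a shift and turn from the pose commanded when the call began, along the tool's axes at that moment; what a row does not reach only later rows make up. A row lasts 1/10 s, in which the tool goes at most 50 mm and 8.59 degrees, less where a joint would pass 70% of its speed; a pose out of reach is approached as far as the arm can. A call with a gripper value outside its range is refused whole. The fingers move at their own pace and stop on an object; the grip force is fixed at half the most. Time passes only in rows, so rows that repeat a pose let the fingers close, or fill a call up. It gives the time, the measured TCP pose, the force and the opening at its end, in the units of the state.
- state(): the state, without advancing time (a new reading comes with each control period).
- eyes.grab_frame(name): name is "scene" or "top"; returns the picture (384x512x3 uint8, red, green, blue); there is no depth.
- eyes.camera_params(name): a dict with "fx", "fy", "cx", "cy" (pixels), "position" and "rotation" of the camera in the world. Camera axes: x right, y down, z forward; pixel columns grow to the right and rows downward; lengths in m; the calibration is good to about 2 mm. A picture is of the moment at which its call begins. camera_params takes no time and is no camera call.
- job_done(): hands the job in, once; it reports no verdict.
The state is a dict: "time": time; "joint_pos": joint angles; "joint_vel": joint speeds; "joint_efforts": joint torques, N m; "tool_pos": TCP position; "tool_rot": TCP orientation; "contact_force": force on the tool from outside, world axes, zero at the start; "ft_torque": the same for the moment, N m; "gripper_width": opening from 0.0 (shut) to 1.0 (fully open).
Only numpy, scipy, OpenCV 4.12 (cv2) and the standard library are available. Lean on these libraries where they do the work, as an engineer would, in place of code of your own. Each camera call takes 0.05 s, during which the arm holds its last target.

TASK

Open the paint cupboard completely. First swing the left door, the one that carries the hollow cover strip, back past upright to its stop; then draw the bolt that this uncovers on the right door all the way to its stop without forcing it; then swing the right door back to its stop too, leaving the bolt drawn, both doors standing open, and the jars and the pot by the cupboard where they were.

Things in the scene. Friction and masses are not known exactly. Their poses are not given: they have to be found in the camera images.
- front_mid (a point): Middle of the wooden cupboard's sloping front (310 mm wide, 230 mm up the slope), on its outer surface, 126 mm above the table. It slopes 35 degrees from level (0.61 rad) and faces up and towards the robot. Axes: x runs up the slope away from the robot, y to the left along the front, z square out of it. The two doors meet along y = 0. Fixed paint pots stand inside, 25 mm or more below the doors.
- hood_edge (a point): Middle of the outer lower edge of the hood board: a fixed board 12 mm thick, standing 60 mm square out of the front along its whole upper edge (lower face at x = 115 mm in front_mid). It overhangs the bolt seen from straight above, so the bolt is reached with the tool tilted about square to the front. Axes as front_mid.
- active_hinge (a point): Middle of the left (active) door's hinge line, at y = +135 mm, z = 0 in front_mid; the line runs along x. Axes turn with the door: x along the hinge, -y towards its free edge, z out of its outer face. The leaf is 135 mm wide, 190 mm long and 14 mm thick (inwards). Its free edge carries a hollow cover strip 20 mm high, from 124 to 164 mm from the hinge line, which hides the bolt until this door is open.
- passive_hinge (a point): Middle of the right (passive) door's hinge line, at y = -135 mm, z = 0 in front_mid; the line runs along x. Axes turn with the door: +y towards its free edge, z out of its outer face. The leaf is 135 mm wide, 190 mm long and 14 mm thick (inwards).
- active (a joint): Left door (hinged on its left edge). 0 = shut, grows as it opens, stop at 1.9 rad; square out of the front at 1.57. Starts shut or slightly ajar. Stiff hinge: stays where left (0.28 N m friction; leaf 0.28 kg). At about 1.2 rad it can be let go and then pushed on from its inner face, with the tip below the strip (about 105 mm from the hinge), as the strip's hollow side can catch a fingertip.
- passive (a joint): Right door (hinged on its right edge). 0 = shut, grows as it opens, stop at 1.9 rad. The same stiff hinge. It cannot open while its bolt is in.
- bolt (a joint): Slide of the bolt on the right door, in m: 0 = fully in, grows as it is drawn down the slope (-x of front_mid) to a hard stop at 0.026. Starts at 0 to 0.005; clears the keeper on the upper frame at 0.012. About 4 N of friction; it stays where it is left.
- active_handle (a point): Centre of the straight bar of the left door's handle: a 10 mm round steel bar 80 mm long, parallel to the hinge (x of front_mid), standing 42 mm off the leaf on two end posts, 73 mm from the hinge line. Axes turn with the door: x along the bar up the slope, z square out of the leaf's outer face.
- passive_handle (a point): Centre of the straight bar of the right door's handle, the same as the left one: 10 mm round, 80 mm long, 42 mm off the leaf, 73 mm from its hinge line.
- bolt_stud (a point): Centre of the bolt's steel thumb stud: a block 10 mm long up the slope, 12 mm wide and 14 mm high (2 to 16 mm above the right door's face), 12 mm right of the meeting line; a thin rod runs from it up into the keeper. Fully in, it lies at x = 60 mm in front_mid, its upper end 50 mm below the hood board. The right handle's bar is 50 mm to its right. Axes as the right door's.
- bolt_stop: Small steel block fixed on the right door at the lower end of the bolt's slot, 10 mm wide, 8 mm high, its upper face at x = 29 mm in front_mid: the stud comes up against it when fully drawn. It must not take more than 50 N. Origin on the door's face in line with the stud, at x = 0 of front_mid.
- jar_a_center (a point): Centre of an amber paint jar, 56 mm across, 75 mm high, standing before the cupboard; leave it alone.
- pot_a_center (a point): Centre of a black open paint pot, 56 mm across, 40 mm high, standing before the cupboard; leave it alone.
- jar_b_center (a point): Centre of a white jar, 48 mm across, 60 mm high, standing on the flat top of the cupboard behind the hood board; leave it alone.

How it is judged:
On the way, in this order (a step that is already met when the one before it is completed fails the run):
1. the left door is swung open past upright while the right door is still shut and bolted (value of joint active above 1.7 rad and value of joint bolt below 0.012 m and value of joint passive below 0.1 rad), for 0.2 s.
2. the bolt is drawn to its stop with the right door still shut (value of joint bolt above 0.022 m and value of joint passive below 0.1 rad), for 0.2 s.
3. the right door is swung open past upright (value of joint passive above 1.7 rad), for 0.2 s.
At the end, for the whole second after the job is handed in: Both doors stand open past upright (over 1.7 of 1.9 rad) and the bolt is still drawn (over 20 of 26 mm) (value of joint each of active, passive above 1.7 rad and value of joint bolt above 0.02 m); the robot touches nothing.
It fails at once if the bolt is forced (pressed on its stop with over 50 N) (contact force between bolt_stop and bolt above 50 N).
It fails at once if the jar or the pot before the cupboard, or the jar on its top, is moved by more than 30 mm (distance of any of jar_a_center, pot_a_center, jar_b_center from where it was at the start of the episode above 0.03 m).
It also fails if it takes over 69 s, if anything falls off the work surface, if the arm or the gripper's body presses on something with over 40 N, if the wrist force passes 120 N, or if a joint passes its speed limit or range.

## Working session

There is one attempt and no reset: what is moved stays moved. The work goes in short steps, Python scripts to look and compute and a tool call to move; the robot and the scene stay as the last step left them, time stands still between calls to the robot, and variables do not carry over. Pictures are saved under pics/ and viewed, and the job is handed in when it is done.

Besides the shell and the picture viewer there is one more tool, called after "Call:" by a JSON object that holds its "fn" and its "kwargs". apply_moves: Moves the arm, as the interface text tells. Its arguments: {"type":"object","properties":{"commands":{"type":"array","items":{"type":"object","properties":{"linear":{"type":"array","items":{"type":"number"}},"delta_rot":{"type":"array","items":{"type":"number"}},"fingers":{"type":"number"}}}}},"required":["commands"]}

```bash
ls; mkdir -p pics
python3 - <<'E'
from plant import state, eyes
import cv2,json
for n in("scene","top"):
    im=eyes.grab_frame(n); cv2.imwrite(f"pics/{n}0.png",cv2.cvtColor(im,cv2.COLOR_RGB2BGR))
    print(n,eyes.camera_params(n))
print(state())
E
```

```text
pics
scene {'fx': 401.3053737983771, 'fy': 401.3053737983771, 'cx': 254.60203811872844, 'cy': 190.01884681964495, 'position': array([ 0.91526926, -0.26925669,  0.78370362]), 'rotation': array([-0.27524923,  0.87304576,  0.38156473, -0.12820808])}
top {'fx': 471.17352708958816, 'fy': 471.17352708958816, 'cx': 253.7629517311978, 'cy': 187.44416860873136, 'position': array([0.4247939 , 0.03336012, 0.97230353]), 'rotation': array([-0.07333235,  0.71663226, -0.6899437 ,  0.07098073])}
{'time': 0.1, 'joint_pos': array([ 1.16796834e+00,  5.33235422e-02,  1.61415427e+00, -2.37578208e-05,
        1.47599359e+00, -1.18998972e-01]), 'joint_vel': array([-0.00200468, -0.00119608, -0.00428542,  0.003058  , -0.00043284,
        0.00096089]), 'joint_efforts': array([ 1.69858695e-04, -3.94905567e+01, -3.71361566e+01, -1.71165434e-04,
        4.01897763e-03, -1.59645123e-05]), 'tool_pos': array([0.17480458, 0.59947197, 0.23016713]), 'tool_rot': array([-2.30900100e-04,  1.41437447e-01,  9.89946749e-01, -9.10632656e-04]), 'contact_force': array([-0.17408768, -0.28281102,  0.006363  ]), 'ft_torque': array([-0.0334336 , -0.03761252,  0.02161793]), 'gripper_width': 1.0044654640435078}
```

View pics/scene0.png

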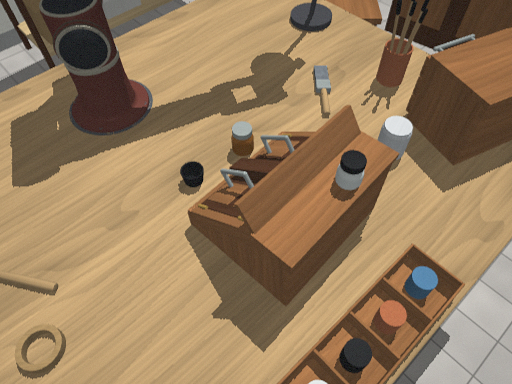

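View pics/top0.png

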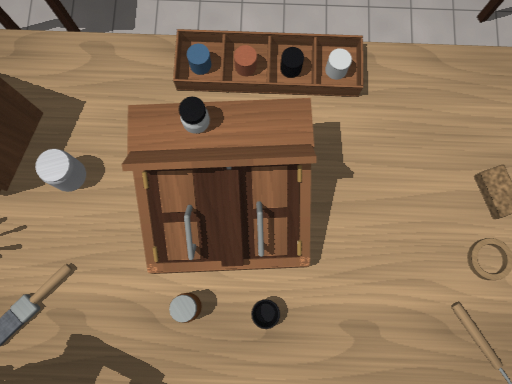

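Run:
```python
import cv2
im=cv2.imread("pics/top0.png")[90:340,110:330]
cv2.imwrite("pics/topc.png",cv2.resize(im,None,fx=2.4,fy=2.4,interpolation=cv2.INTER_CUBIC))
im=cv2.imread("pics/scene0.png")[90:310,170:420]
cv2.imwrite("pics/scenec.png",cv2.resize(im,None,fx=2.7,fy=2.7,interpolation=cv2.INTER_CUBIC))
```

```text
(no output)
```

View pics/topc.png

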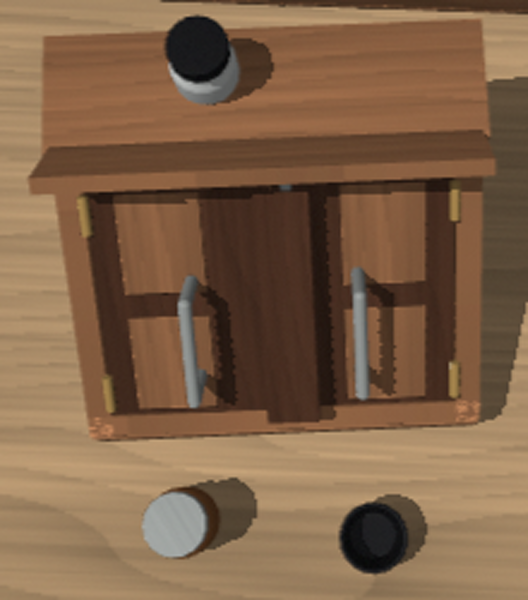

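View pics/scenec.png

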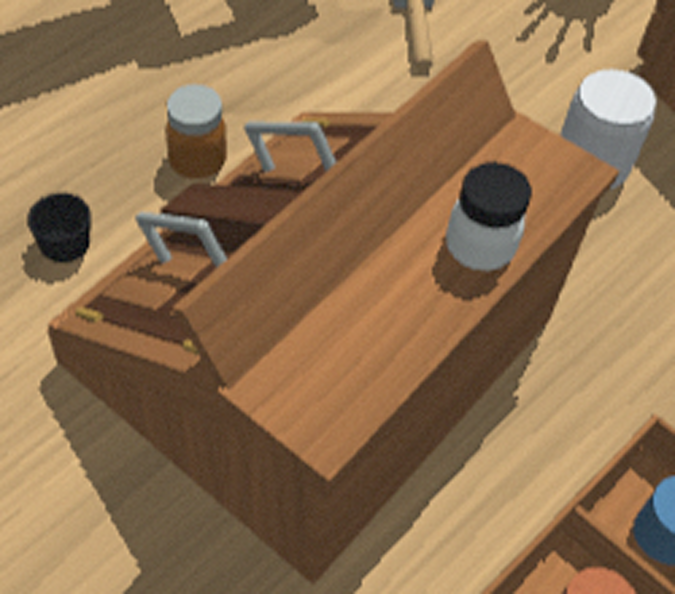

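```bash
cat > h.py <<'E'
import numpy as np
from scipy.spatial.transform import Rotation as R
from plant import state, eyes
import cv2
def q2R(q): return R.from_quat([q[1],q[2],q[3],q[0]])
def ray(n,u,v):
    c=eyes.camera_params(n); d=np.array([(u-c['cx'])/c['fx'],(v-c['cy'])/c['fy'],1]); 
    return np.array(c['position']), q2R(c['rotation']).apply(d)
def onz(n,u,v,z):
    p,d=ray(n,u,v); return p+d*(z-p[2])/d[2]
def proj(n,P):
    c=eyes.camera_params(n); x=q2R(c['rotation']).inv().apply(np.atleast_2d(P)-c['position'])
    return np.c_[c['fx']*x[:,0]/x[:,2]+c['cx'],c['fy']*x[:,1]/x[:,2]+c['cy']]
def tri(a,b):
    p1,d1=ray(*a);p2,d2=ray(*b); A=np.c_[d1,-d2]; s=np.linalg.lstsq(A,p2-p1,rcond=None)[0]
    return (p1+d1*s[0]+p2+d2*s[1])/2, np.linalg.norm(p1+d1*s[0]-p2-d2*s[1])
E
python3 - <<'E'
from h import *
T=lambda u,v:(110+u/2.4-.3,90+v/2.4-.3)
S=lambda u,v:(170+u/2.7-.3,90+v/2.7-.3)
f=lambda a,z:onz("top",*T(*a),z)
for nm,a,z in[("LL",(88,440),.06),("LR",(480,423),.06),("HL",(32,190),.241),("HR",(494,174),.241),("jarA",(175,523),.075),("pot",(374,537),.04),("jarB",(198,47),.252)]: print(nm,f(a,z).round(4))
# handles: top & scene ends
for nm,t,s in[("L upper",(183,300),(322,127)),("L lower",(193,400),(250,127)),("R upper",(360,290),(208,225)),("R lower",(362,395),(142,217))]:
    print(nm,tri(("top",*T(*t)),("scene",*S(*s))))
E
```

```text
LL [0.4397 0.2382 0.06  ]
LR [ 0.4648 -0.0726  0.06  ]
HL [0.5987 0.2486 0.241 ]
HR [ 0.6214 -0.0587  0.241 ]
jarA [0.3792 0.1627 0.075 ]
pot [0.3727 0.0083 0.04  ]
jarB [0.6993 0.143  0.252 ]
L upper (array([0.53981941, 0.15540369, 0.17539541]), np.float64(0.005753718915014))
L lower (array([0.47093081, 0.14834611, 0.12739673]), np.float64(0.001221449235313487))
R upper (array([0.55127745, 0.02956478, 0.17639092]), np.float64(0.004929528752057196))
R lower (array([0.47997125, 0.0240985 , 0.12449839]), np.float64(0.002922074825413712))
```

```bash
cat >> h.py <<'E'
yaw=np.deg2rad(4.4); fm=np.array([.5485,.0902,.126])
RF=R.from_euler('z',yaw)*R.from_euler('y',-35,degrees=True)
F2W=lambda p: fm+RF.apply(np.asarray(p,float))
W2F=lambda p: RF.inv().apply(np.asarray(p)-fm)
E
python3 - <<'E'
from h import *
T=lambda u,v:(110+u/2.4-.3,90+v/2.4-.3)
S=lambda u,v:(170+u/2.7-.3,90+v/2.7-.3)
Ti=lambda p:(p-[110,90]+.3)*2.4
Si=lambda p:(p-[170,90]+.3)*2.7
for nm,t,s in[("L upper",(183,300),(322,127)),("L lower",(193,400),(250,127)),("R upper",(360,290),(208,225)),("R lower",(362,395),(142,217))]:
    print(nm,(W2F(tri(("top",*T(*t)),("scene",*S(*s)))[0])*1000).round(1))
pts={"RU":(.04,-.062,.042),"RL":(-.04,-.062,.042),"LU":(.04,.062,.042),"LLo":(-.04,.062,.042),"cornLL":(-.115,.155,0),"cornLR":(-.115,-.155,0),"HL":(.115,.155,.06),"HR":(.115,-.155,.06),"HRt":(.127,-.155,.06),"stripUR":(.095,-.029,.02),"stripLR":(-.095,-.029,.02)}
for th in(0,.05,.1,.2):
  for k,x in(("U",.04),("L",-.04)):
    c,s=np.cos(th),np.sin(th); y=.135-.073*c-.042*s*-1*-1; 
    # door axes: -y to free edge dir e=(-c y, +s z), normal n=(s*y.. )
    e=np.array([0,-c,s]); n=np.array([0,s,c]); p=np.array([x,.135,0])+.073*e+.042*n
    pts[f"L{k}{th}"]=p
  pts[f"strR{th}"]=np.array([-.095,.135,0])+.164*e+.02*n
for k,p in pts.items(): print(k,Ti(proj("top",F2W(p))[0]).round(),Si(proj("scene",F2W(p))[0]).round())
E
```

```text
L upper [25.3 65.7 42.6]
L lower [-58.9  63.9  42.9]
R upper [ 27.4 -60.7  42.4]
R lower [-61.  -60.6  40.9]
RU [359. 272.] [214. 229.]
RL [362. 370.] [153. 219.]
LU [183. 278.] [328. 131.]
LLo [193. 377.] [262. 130.]
cornLL [ 89. 436.] [299. 112.]
cornLR [479. 421.] [ 43. 323.]
HL [ 31. 194.] [471.  41.]
HR [496. 176.] [166. 306.]
HRt [496. 159.] [177. 309.]
stripUR [309. 190.] [308. 234.]
stripLR [320. 419.] [158. 212.]
LU0 [183. 278.] [328. 131.]
LL0 [193. 377.] [262. 130.]
strR0 [320. 419.] [158. 212.]
LU0.05 [180. 281.] [328. 126.]
LL0.05 [189. 379.] [262. 125.]
strR0.05 [318. 425.] [154. 203.]
LU0.1 [176. 283.] [329. 120.]
LL0.1 [186. 382.] [262. 119.]
strR0.1 [316. 431.] [151. 194.]
LU0.2 [167. 287.] [330. 109.]
LL0.2 [177. 387.] [263. 109.]
strR0.2 [310. 443.] [146. 175.]
```

```bash
cat >> h.py <<'E'
def tool(tilt_x=0,tilt_y=0):
    # base: square to front; tilt about front x (rad), then about front y
    B=np.c_[[-1,0,0],[0,1,0],[0,0,-1]]
    return RF*R.from_rotvec([tilt_x,0,0])*R.from_rotvec([0,tilt_y,0])*R.from_matrix(B)
def cur():
    s=state(); return np.array(s['tool_pos']),q2R(s['tool_rot'])
def delta(p,Rd):
    pc,Rc=cur(); return Rc.inv().apply(np.asarray(p)-pc),np.degrees((Rc.inv()*Rd).as_rotvec())
def show(p,Rd):
    l,r=delta(p,Rd); print("lin",l.round(4).tolist(),"rot",r.round(2).tolist(),"dist",np.linalg.norm(l).round(3))
def where():
    s=state(); p,Rc=cur(); 
    M=RF.inv()*Rc
    print("t",round(s['time'],2),"F(mm)",(W2F(p)*1000).round(1),"zt",M.apply([0,0,1]).round(3),"yt",M.apply([0,1,0]).round(3),"frc",np.round(s['contact_force'],1),"w",round(s['gripper_width'],3),"j",np.round(s['joint_pos'],2))
def door(th,d,n,x=0,side=1):
    c,s=np.cos(th),np.sin(th)
    return np.array([x,side*(.135-d*c+n*s),d*s+n*c])
E
python3 - <<'E'
from h import *
where()
show(F2W([-.018,.0635,.13]),tool())
show(F2W([-.018,.0635,.023]),tool())
E
```

```text
t 0.1 F(mm) [-213.5  536.4  276.6] zt [-0.574 -0.002 -0.819] yt [ 0.288  0.936 -0.204] frc [-0.2 -0.3  0. ] w 1.004 j [ 1.17  0.05  1.61 -0.    1.48 -0.12]
lin [-0.3954, -0.3563, 0.0086] rot [-6.41, -34.65, -19.98] dist 0.532
lin [-0.4528, -0.3345, 0.0962] rot [-6.41, -34.65, -19.98] dist 0.571
```

Call:
{"fn": "apply_moves", "kwargs": {"commands": [{"linear": [-0.395, -0.356, 0.009], "delta_rot": [-6.4, -34.6, -20], "fingers": 120}, {"linear": [-0.395, -0.356, 0.009], "delta_rot": [-6.4, -34.6, -20], "fingers": 120}, {"linear": [-0.395, -0.356, 0.009], "delta_rot": [-6.4, -34.6, -20], "fingers": 120}, {"linear": [-0.395, -0.356, 0.009], "delta_rot": [-6.4, -34.6, -20], "fingers": 120}, {"linear": [-0.395, -0.356, 0.009], "delta_rot": [-6.4, -34.6, -20], "fingers": 120}, {"linear": [-0.395, -0.356, 0.009], "delta_rot": [-6.4, -34.6, -20], "fingers": 120}, {"linear": [-0.395, -0.356, 0.009], "delta_rot": [-6.4, -34.6, -20], "fingers": 120}, {"linear": [-0.395, -0.356, 0.009], "delta_rot": [-6.4, -34.6, -20], "fingers": 120}]}}

```text
time: 0.9
tool_pos: [0.3851, 0.2584, 0.2239]
tool_rot: [0.301, -0.038, 0.953, 0.013]
contact_force: [1.2, -0.4, -0.3]
gripper_width: 0.531
```

Run:
```python
from h import *
where()
show(F2W([-.018,.0635,.13]),tool())
```

```text
t 0.9 F(mm) [-66.7 180.2 166.3] zt [ 0.001  0.003 -1.   ] yt [-0.001  1.     0.002] frc [ 1.2 -0.4 -0.3] w 0.531 j [ 0.6  -0.73  2.31 -0.34  1.04 -0.95]
lin [-0.0485, -0.1169, 0.036] rot [0.14, 0.03, 0.06] dist 0.132
```

Call:
{"fn": "apply_moves", "kwargs": {"commands": [{"linear": [-0.0485, -0.117, 0.036], "delta_rot": [0, 0, 0], "fingers": 120}, {"linear": [-0.0485, -0.117, 0.036], "delta_rot": [0, 0, 0], "fingers": 120}, {"linear": [-0.0485, -0.117, 0.036], "delta_rot": [0, 0, 0], "fingers": 120}, {"linear": [-0.0485, -0.117, 0.036], "delta_rot": [0, 0, 0], "fingers": 120}, {"linear": [-0.0485, -0.117, 0.07], "delta_rot": [0, 0, 0], "fingers": 120}, {"linear": [-0.0485, -0.117, 0.07], "delta_rot": [0, 0, 0], "fingers": 120}, {"linear": [-0.0485, -0.117, 0.07], "delta_rot": [0, 0, 0], "fingers": 120}, {"linear": [-0.0485, -0.117, 0.07], "delta_rot": [0, 0, 0], "fingers": 120}]}}

```text
time: 1.7
tool_pos: [0.4736, 0.1502, 0.1957]
tool_rot: [0.301, -0.037, 0.953, 0.013]
contact_force: [-0.6, 0.4, 0.4]
gripper_width: 0.531
```

Run:
```python
from h import *
where()
show(F2W([-.018,.0635,.024]),tool())
im=eyes.grab_frame("top")[90:340,110:330]
cv2.imwrite("pics/t1.png",cv2.cvtColor(cv2.resize(im,None,fx=2.4,fy=2.4,interpolation=cv2.INTER_CUBIC),cv2.COLOR_RGB2BGR))
```

```text
t 1.7 F(mm) [-17.4  65.6  97.3] zt [ 0.001  0.003 -1.   ] yt [-0.001  1.     0.003] frc [-0.6  0.4  0.4] w 0.531 j [ 0.19 -0.67  2.33 -0.08  0.88 -1.42]
lin [0.0007, -0.0023, 0.0733] rot [0.14, 0.06, 0.03] dist 0.073
```

View pics/t1.png

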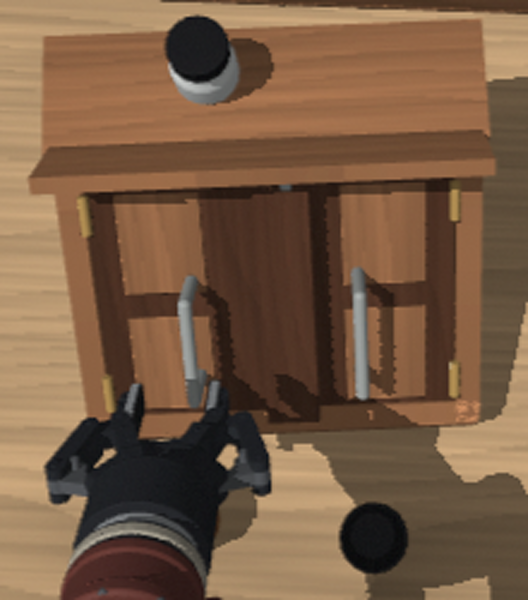

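Call:
{"fn": "apply_moves", "kwargs": {"commands": [{"linear": [0, -0.002, 0.035], "delta_rot": [0, 0, 0], "fingers": 120}, {"linear": [0, -0.002, 0.06], "delta_rot": [0, 0, 0], "fingers": 120}, {"linear": [0, -0.002, 0.073], "delta_rot": [0, 0, 0], "fingers": 120}, {"linear": [0, -0.002, 0.073], "delta_rot": [0, 0, 0], "fingers": 120}, {"linear": [0, -0.002, 0.073], "delta_rot": [0, 0, 0], "fingers": 255}, {"linear": [0, -0.002, 0.073], "delta_rot": [0, 0, 0], "fingers": 255}, {"linear": [0, -0.002, 0.073], "delta_rot": [0, 0, 0], "fingers": 255}, {"linear": [0, -0.002, 0.073], "delta_rot": [0, 0, 0], "fingers": 255}]}}

```text
time: 2.55
tool_pos: [0.5164, 0.1509, 0.1367]
tool_rot: [0.302, -0.037, 0.953, 0.013]
contact_force: [-1.1, 0.2, 2.4]
gripper_width: 0.089
```

Run:
```python
from h import *
where()
im=eyes.grab_frame("scene")[90:310,170:420]
cv2.imwrite("pics/s1.png",cv2.cvtColor(cv2.resize(im,None,fx=2.7,fy=2.7,interpolation=cv2.INTER_CUBIC),cv2.COLOR_RGB2BGR))
```

```text
t 2.55 F(mm) [-16.3  63.   24.5] zt [ 0.003  0.002 -1.   ] yt [0.001 1.    0.002] frc [-1.1  0.2  2.4] w 0.089 j [ 0.17 -0.46  2.3  -0.09  0.69 -1.42]
```

View pics/s1.png

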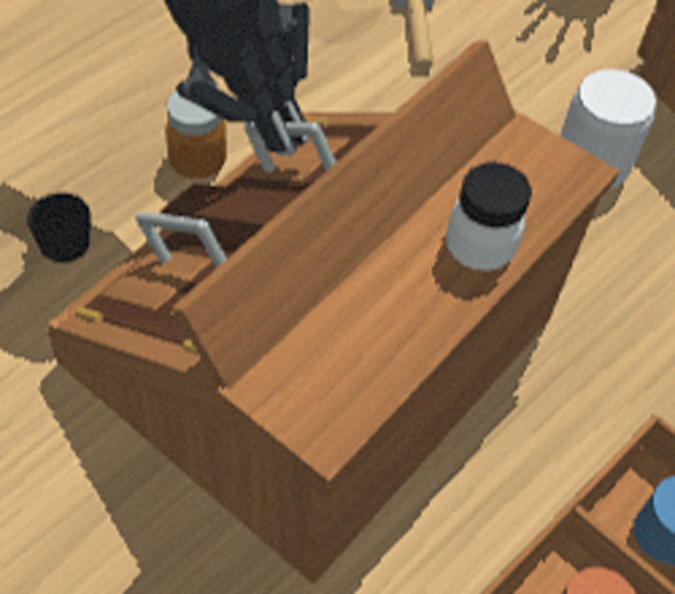

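```bash
cat >> h.py <<'E'
def arc(ths,k,side=1,x=-.0163,off=(0,.001,.0015),kf=None):
    for th in ths:
        a=(kf(th) if kf else k*th)
        Rd=tool(tilt_x=-side*a); g=door(th,.073,.042,0,side)+np.array(off)+[x,0,0]
        p=F2W(g)+Rd.apply([0,0,.019])
        l,r=delta(p,Rd); print(round(th,2),"lin",l.round(4).tolist(),"rot",r.round(1).tolist())
E
python3 - <<'E'
from h import *
arc(np.arange(1,9)*.1,.55)
E
```

```text
0.1 lin [-0.0, 0.0036, -0.0072] rot [3.3, 0.2, -0.0]
0.2 lin [-0.0, 0.0078, -0.0139] rot [6.4, 0.2, -0.0]
0.3 lin [-0.0, 0.0127, -0.02] rot [9.6, 0.2, -0.0]
0.4 lin [-0.0001, 0.0181, -0.0256] rot [12.7, 0.2, -0.0]
0.5 lin [-0.0001, 0.024, -0.0306] rot [15.9, 0.2, -0.1]
0.6 lin [-0.0001, 0.0304, -0.0349] rot [19.0, 0.2, -0.1]
0.7 lin [-0.0001, 0.0372, -0.0386] rot [22.2, 0.2, -0.1]
0.8 lin [-0.0001, 0.0443, -0.0414] rot [25.3, 0.2, -0.1]
```

Call:
{"fn": "apply_moves", "kwargs": {"commands": [{"linear": [0, 0.0036, -0.0072], "delta_rot": [3.2, 0, 0], "fingers": 255}, {"linear": [0, 0.0078, -0.0139], "delta_rot": [6.3, 0, 0], "fingers": 255}, {"linear": [0, 0.0127, -0.02], "delta_rot": [9.5, 0, 0], "fingers": 255}, {"linear": [0, 0.0181, -0.0256], "delta_rot": [12.6, 0, 0], "fingers": 255}, {"linear": [0, 0.024, -0.0306], "delta_rot": [15.8, 0, 0], "fingers": 255}, {"linear": [0, 0.0304, -0.0349], "delta_rot": [18.9, 0, 0], "fingers": 255}, {"linear": [0, 0.0372, -0.0386], "delta_rot": [22.1, 0, 0], "fingers": 255}, {"linear": [0, 0.0443, -0.0414], "delta_rot": [25.2, 0, 0], "fingers": 255}]}}

```text
time: 3.4
tool_pos: [0.4894, 0.1917, 0.1702]
tool_rot: [0.302, 0.03, 0.932, -0.199]
contact_force: [10.0, -8.3, -3.7]
gripper_width: 0.088
```

Run:
```python
from h import *
where()
arc(np.arange(9,17)*.1,.55)
im=eyes.grab_frame("scene")[50:310,170:420]
cv2.imwrite("pics/s2.png",cv2.cvtColor(cv2.resize(im,None,fx=2.3,fy=2.3,interpolation=cv2.INTER_CUBIC),cv2.COLOR_RGB2BGR))
```

```text
t 3.4 F(mm) [-16.5 105.7  65.5] zt [ 0.002 -0.43  -0.903] yt [ 0.     0.903 -0.43 ] frc [10.  -8.3 -3.7] w 0.088 j [ 0.56 -0.26  2.13 -0.78  1.09 -0.63]
0.9 lin [-0.0002, 0.0069, -0.0061] rot [2.9, 0.1, -0.0]
1.0 lin [-0.0002, 0.013, -0.0105] rot [6.0, 0.1, -0.0]
1.1 lin [-0.0003, 0.0196, -0.0143] rot [9.2, 0.1, -0.0]
1.2 lin [-0.0003, 0.0265, -0.0173] rot [12.3, 0.1, -0.0]
1.3 lin [-0.0003, 0.0336, -0.0196] rot [15.5, 0.1, -0.0]
1.4 lin [-0.0003, 0.041, -0.0211] rot [18.6, 0.1, -0.0]
1.5 lin [-0.0003, 0.0484, -0.0218] rot [21.8, 0.1, -0.0]
1.6 lin [-0.0003, 0.0559, -0.0218] rot [24.9, 0.1, -0.0]
```

View pics/s2.png

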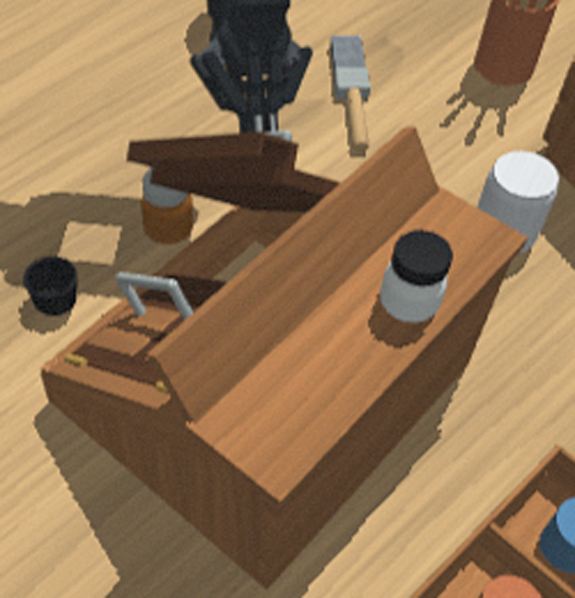

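Run:
```python
from h import *
arc([.86,.92,.98,1.04,1.1,1.15,1.2,1.25],0,kf=lambda t:.45+.15*(t-.8))
```

```text
0.86 lin [-0.0002, 0.004, -0.0036] rot [0.7, 0.1, 0.0]
0.92 lin [-0.0002, 0.008, -0.0064] rot [1.2, 0.1, 0.0]
0.98 lin [-0.0002, 0.0121, -0.0091] rot [1.8, 0.1, 0.0]
1.04 lin [-0.0002, 0.0164, -0.0114] rot [2.3, 0.1, 0.0]
1.1 lin [-0.0003, 0.0208, -0.0135] rot [2.8, 0.1, 0.0]
1.15 lin [-0.0003, 0.0246, -0.0151] rot [3.2, 0.1, 0.0]
1.2 lin [-0.0003, 0.0285, -0.0164] rot [3.6, 0.1, 0.0]
1.25 lin [-0.0003, 0.0324, -0.0175] rot [4.1, 0.1, 0.0]
```

Call:
{"fn": "apply_moves", "kwargs": {"commands": [{"linear": [0, 0.004, -0.0036], "delta_rot": [0.7, 0, 0], "fingers": 255}, {"linear": [0, 0.008, -0.0064], "delta_rot": [1.2, 0, 0], "fingers": 255}, {"linear": [0, 0.0121, -0.0091], "delta_rot": [1.8, 0, 0], "fingers": 255}, {"linear": [0, 0.0164, -0.0114], "delta_rot": [2.3, 0, 0], "fingers": 255}, {"linear": [0, 0.0208, -0.0135], "delta_rot": [2.8, 0, 0], "fingers": 255}, {"linear": [0, 0.0246, -0.0151], "delta_rot": [3.2, 0, 0], "fingers": 255}, {"linear": [0, 0.0285, -0.0164], "delta_rot": [3.6, 0, 0], "fingers": 255}, {"linear": [0, 0.0324, -0.0175], "delta_rot": [4.1, 0, 0], "fingers": 255}]}}

```text
time: 4.25
tool_pos: [0.4845, 0.2274, 0.1733]
tool_rot: [0.3, 0.043, 0.924, -0.233]
contact_force: [-10.1, -6.0, 12.1]
gripper_width: 0.095
```

Run:
```python
from h import *
where()
g=W2F(F2W([0,0,0])*0+cur()[0]-cur()[1].apply([0,0,.019])); print(g)
v=g[1:]-[.136,.0015]; print(np.arctan2(v[1],-v[0])-np.arctan2(42,73))
arc([1.3,1.35],0,kf=lambda t:.52)
```

```text
t 4.25 F(mm) [-16.6 141.7  69.3] zt [-0.    -0.495 -0.869] yt [ 0.002  0.869 -0.495] frc [-10.1  -6.   12.1] w 0.095 j [ 0.66 -0.15  2.05 -0.83  1.2  -0.52]
[-0.01655688  0.15107584  0.08581603]
1.2256365686272108
1.3 lin [-0.0002, 0.0064, -0.0005] rot [0.1, -0.0, -0.1]
1.35 lin [-0.0002, 0.0105, -0.0015] rot [0.1, -0.0, -0.1]
```

Call:
{"fn": "apply_moves", "kwargs": {"commands": [{"linear": [0, 0, 0], "delta_rot": [0, 0, 0], "fingers": 180}, {"linear": [0, 0, 0], "delta_rot": [0, 0, 0], "fingers": 180}, {"linear": [0, 0, 0], "delta_rot": [0, 0, 0], "fingers": 180}, {"linear": [0, 0, -0.015], "delta_rot": [0, 0, 0], "fingers": 180}, {"linear": [0, 0, -0.035], "delta_rot": [0, 0, 0], "fingers": 180}, {"linear": [0, 0, -0.07], "delta_rot": [0, 0, 0], "fingers": 180}, {"linear": [0, 0, -0.11], "delta_rot": [0, 0, 0], "fingers": 180}, {"linear": [0, 0, -0.15], "delta_rot": [0, 0, 0], "fingers": 200}]}}

```text
time: 5.05
tool_pos: [0.4028, 0.2973, 0.2796]
tool_rot: [0.3, 0.041, 0.925, -0.229]
contact_force: [1.3, 1.2, 0.8]
gripper_width: 0.216
```

Run:
```python
from h import *
where()
im=eyes.grab_frame("scene")[50:310,170:420]
cv2.imwrite("pics/s3.png",cv2.cvtColor(cv2.resize(im,None,fx=2.3,fy=2.3,interpolation=cv2.INTER_CUBIC),cv2.COLOR_RGB2BGR))
show(F2W([-.02,.18,.23]),tool(0))
show(F2W([-.02,.02,.23]),tool(.5))
show(F2W([-.02,.04,.093]),tool(.5))
```

```text
t 5.05 F(mm) [-17.9 217.7 200. ] zt [-0.001 -0.488 -0.873] yt [ 0.001  0.873 -0.488] frc [1.3 1.2 0.8] w 0.216 j [ 0.88 -0.25  1.95 -0.78  1.48 -0.52]
lin [0.0055, -0.0483, -0.0021] rot [-28.76, 0.33, -0.22] dist 0.049
lin [0.0051, -0.1885, 0.0749] rot [-57.41, 0.38, -0.14] dist 0.203
lin [0.006, -0.1051, 0.1854] rot [-57.41, 0.38, -0.14] dist 0.213
```

View pics/s3.png

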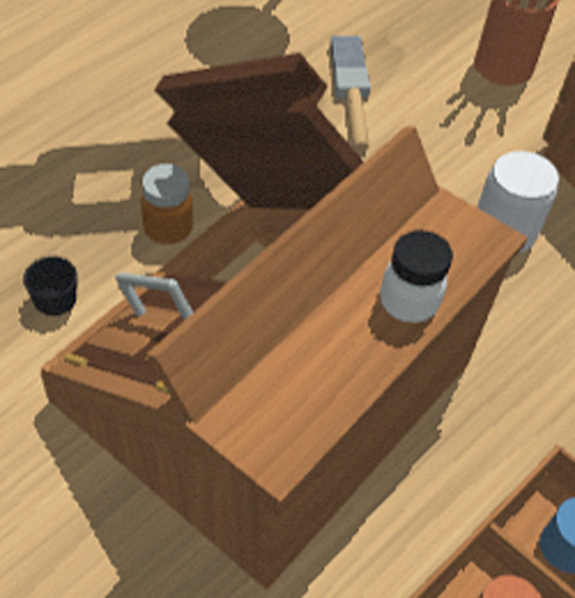

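Call:
{"fn": "apply_moves", "kwargs": {"commands": [{"linear": [0.005, -0.02, -0.03], "delta_rot": [-8, 0, 0], "fingers": 255}, {"linear": [0.005, -0.06, -0.01], "delta_rot": [-16, 0, 0], "fingers": 255}, {"linear": [0.005, -0.09, 0.015], "delta_rot": [-24, 0, 0], "fingers": 255}, {"linear": [0.005, -0.13, 0.045], "delta_rot": [-32, 0, 0], "fingers": 255}, {"linear": [0.005, -0.17, 0.065], "delta_rot": [-40, 0, 0], "fingers": 255}, {"linear": [0.005, -0.1885, 0.075], "delta_rot": [-48, 0, 0], "fingers": 255}, {"linear": [0.005, -0.1885, 0.075], "delta_rot": [-56, 0, 0], "fingers": 255}, {"linear": [0.005, -0.1885, 0.075], "delta_rot": [-57.4, 0, 0], "fingers": 255}]}}

```text
time: 5.9
tool_pos: [0.4006, 0.0961, 0.297]
tool_rot: [0.274, -0.085, 0.942, 0.172]
contact_force: [2.7, -0.1, 0.0]
gripper_width: -0.001
```

Run:
```python
from h import *
where()
show(F2W([-.02,.045,.093]),tool(.5))
im=eyes.grab_frame("scene")[50:310,170:420]
cv2.imwrite("pics/s4.png",cv2.cvtColor(cv2.resize(im,None,fx=2.3,fy=2.3,interpolation=cv2.INTER_CUBIC),cv2.COLOR_RGB2BGR))
im=eyes.grab_frame("top")[90:340,110:330]
cv2.imwrite("pics/t4.png",cv2.cvtColor(cv2.resize(im,None,fx=2.4,fy=2.4,interpolation=cv2.INTER_CUBIC),cv2.COLOR_RGB2BGR))
```

```text
t 5.9 F(mm) [-22.3  17.2 224.4] zt [-0.032  0.332 -0.943] yt [0.009 0.943 0.332] frc [ 2.7 -0.1  0. ] w -0.001 j [-0.31 -1.01  2.34  0.53  1.42 -2.04]
lin [-0.0067, -0.0174, 0.133] rot [-9.27, -1.77, -0.69] dist 0.134
```

View pics/s4.png

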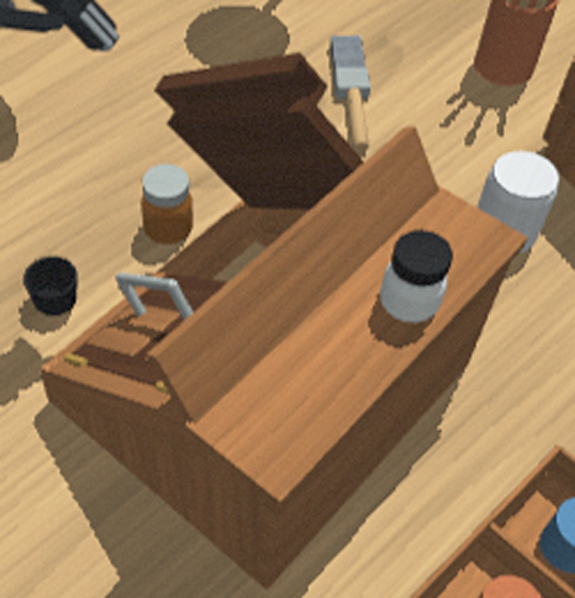

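View pics/t4.png

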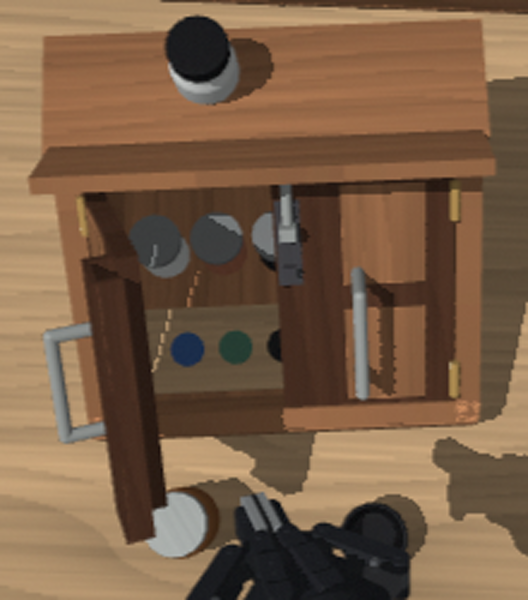

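Run:
```python
from h import *
show(F2W([-.01,.03,.16]),tool(.5,.2))
show(F2W([-.01,.045,.093]),tool(.5,.2))
```

```text
lin [-0.0151, 0.0, 0.0646] rot [-9.89, 9.77, -2.75] dist 0.066
lin [-0.0175, -0.007, 0.1328] rot [-9.89, 9.77, -2.75] dist 0.134
```

Call:
{"fn": "apply_moves", "kwargs": {"commands": [{"linear": [-0.015, 0, 0.03], "delta_rot": [-5, 5, -1.5], "fingers": 255}, {"linear": [-0.015, 0, 0.065], "delta_rot": [-9.9, 9.8, -2.8], "fingers": 255}, {"linear": [-0.016, -0.003, 0.1], "delta_rot": [-9.9, 9.8, -2.8], "fingers": 255}, {"linear": [-0.0175, -0.007, 0.133], "delta_rot": [-9.9, 9.8, -2.8], "fingers": 255}, {"linear": [-0.0175, -0.007, 0.133], "delta_rot": [-9.9, 9.8, -2.8], "fingers": 255}, {"linear": [-0.0175, -0.007, 0.133], "delta_rot": [-9.9, 9.8, -2.8], "fingers": 255}, {"linear": [-0.0175, -0.007, 0.133], "delta_rot": [-9.9, 9.8, -2.8], "fingers": 255}, {"linear": [-0.0175, -0.007, 0.133], "delta_rot": [-9.9, 9.8, -2.8], "fingers": 255}]}}

```text
time: 6.8
tool_pos: [0.4821, 0.1399, 0.1996]
tool_rot: [0.189, -0.144, 0.942, 0.236]
contact_force: [0.6, -0.2, 0.1]
gripper_width: -0.0
```

```bash
cat >> h.py <<'E'
def push(ths,tx,ty,d=.105,hw=.012,side=1,x=-.01):
    # tip path; hw=half thickness of closed tip
    for th in ths:
        Rd=tool(side*(tx(th) if callable(tx) else tx),ty)
        p=door(th,d,-.014-hw,x,side)
        l,r=delta(F2W(p),Rd); print(round(th,2),(p*1000).round().tolist(),"lin",l.round(4).tolist(),"rot",r.round(1).tolist())
E
python3 - <<'E'
from h import *
where()
push([1.2,1.3,1.4,1.5,1.6,1.7,1.8,1.9],.5,.2)
im=eyes.grab_frame("scene")[50:310,170:420]
cv2.imwrite("pics/s5.png",cv2.cvtColor(cv2.resize(im,None,fx=2.3,fy=2.3,interpolation=cv2.INTER_CUBIC),cv2.COLOR_RGB2BGR))
E
```

```text
t 6.8 F(mm) [-8.8 54.7 96.1] zt [-0.203  0.475 -0.856] yt [-0.018  0.873  0.488] frc [ 0.6 -0.2  0.1] w -0.0 j [-0.18 -0.47  2.2   0.61  1.25 -2.21]
1.2 [-10.0, 73.0, 88.0] lin [-0.0022, 0.012, 0.0153] rot [0.4, -0.3, 1.1]
1.3 [-10.0, 82.0, 94.0] lin [-0.0023, 0.0228, 0.0147] rot [0.4, -0.3, 1.1]
1.4 [-10.0, 92.0, 99.0] lin [-0.0026, 0.0336, 0.0152] rot [0.4, -0.3, 1.1]
1.5 [-10.0, 102.0, 103.0] lin [-0.0031, 0.0443, 0.0167] rot [0.4, -0.3, 1.1]
1.6 [-10.0, 112.0, 106.0] lin [-0.0038, 0.0548, 0.0192] rot [0.4, -0.3, 1.1]
1.7 [-10.0, 123.0, 107.0] lin [-0.0047, 0.065, 0.0228] rot [0.4, -0.3, 1.1]
1.8 [-10.0, 134.0, 108.0] lin [-0.0058, 0.0747, 0.0273] rot [0.4, -0.3, 1.1]
1.9 [-10.0, 144.0, 108.0] lin [-0.0072, 0.084, 0.0328] rot [0.4, -0.3, 1.1]
```

View pics/s5.png

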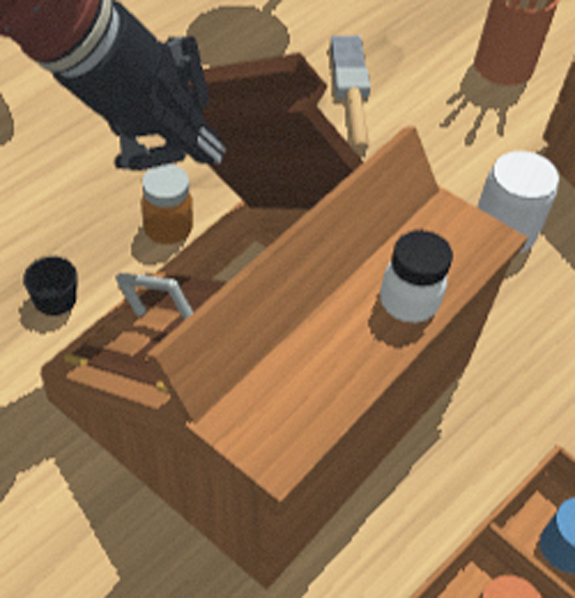

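Call:
{"fn": "apply_moves", "kwargs": {"commands": [{"linear": [-0.002, 0.01, 0.02], "delta_rot": [0, 0, 0], "fingers": 255}, {"linear": [-0.002, 0.018, 0.02], "delta_rot": [0, 0, 0], "fingers": 255}, {"linear": [-0.002, 0.026, 0.02], "delta_rot": [0, 0, 0], "fingers": 255}, {"linear": [-0.003, 0.034, 0.02], "delta_rot": [0, 0, 0], "fingers": 255}, {"linear": [-0.003, 0.042, 0.021], "delta_rot": [0, 0, 0], "fingers": 255}, {"linear": [-0.004, 0.05, 0.022], "delta_rot": [0, 0, 0], "fingers": 255}, {"linear": [-0.004, 0.058, 0.024], "delta_rot": [0, 0, 0], "fingers": 255}, {"linear": [-0.005, 0.066, 0.026], "delta_rot": [0, 0, 0], "fingers": 255}]}}

```text
time: 7.65
tool_pos: [0.4698, 0.2101, 0.2043]
tool_rot: [0.187, -0.143, 0.943, 0.236]
contact_force: [0.9, -2.6, -1.0]
gripper_width: 0.003
```

Run:
```python
from h import *
where()
push([1.7,1.75,1.8,1.85,1.9],.5,.2)
im=eyes.grab_frame("scene")[50:310,170:420]
cv2.imwrite("pics/s6.png",cv2.cvtColor(cv2.resize(im,None,fx=2.3,fy=2.3,interpolation=cv2.INTER_CUBIC),cv2.COLOR_RGB2BGR))
```

```text
t 7.65 F(mm) [-11.8 125.6 103.9] zt [-0.206  0.476 -0.855] yt [-0.015  0.872  0.489] frc [ 0.9 -2.6 -1. ] w 0.003 j [-0.01 -0.49  2.2   0.58  1.17 -2.04]
1.7 [-10.0, 123.0, 107.0] lin [-0.0009, -0.0008, -0.0048] rot [0.4, -0.4, 1.0]
1.75 [-10.0, 128.0, 108.0] lin [-0.0014, 0.0042, -0.0027] rot [0.4, -0.4, 1.0]
1.8 [-10.0, 134.0, 108.0] lin [-0.002, 0.009, -0.0003] rot [0.4, -0.4, 1.0]
1.85 [-10.0, 139.0, 108.0] lin [-0.0026, 0.0137, 0.0024] rot [0.4, -0.4, 1.0]
1.9 [-10.0, 144.0, 108.0] lin [-0.0033, 0.0182, 0.0052] rot [0.4, -0.4, 1.0]
```

View pics/s6.png

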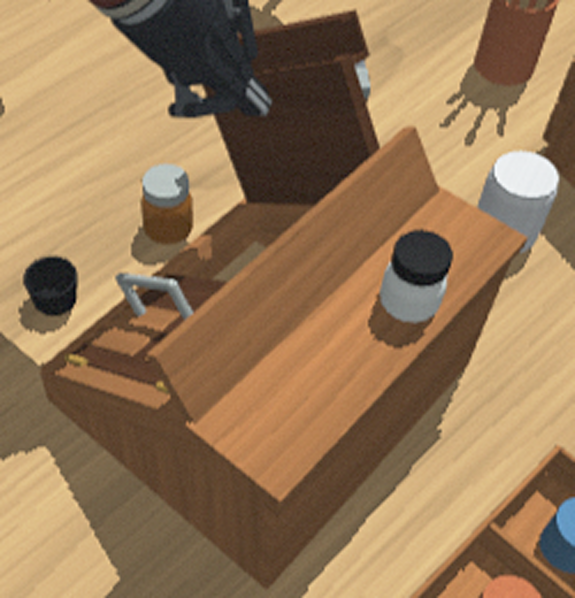

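Call:
{"fn": "apply_moves", "kwargs": {"commands": [{"linear": [0, 0.003, 0.0], "delta_rot": [0, 0, 0], "fingers": 255}, {"linear": [0, 0.006, 0.001], "delta_rot": [0, 0, 0], "fingers": 255}, {"linear": [0, 0.009, 0.002], "delta_rot": [0, 0, 0], "fingers": 255}, {"linear": [0, 0.012, 0.003], "delta_rot": [0, 0, 0], "fingers": 255}, {"linear": [0, 0.014, 0.004], "delta_rot": [0, 0, 0], "fingers": 255}, {"linear": [0, 0.016, 0.005], "delta_rot": [0, 0, 0], "fingers": 255}, {"linear": [0, 0.018, 0.006], "delta_rot": [0, 0, 0], "fingers": 255}, {"linear": [0, 0.018, 0.006], "delta_rot": [0, 0, 0], "fingers": 255}]}}

```text
time: 8.5
tool_pos: [0.465, 0.2281, 0.2062]
tool_rot: [0.187, -0.144, 0.943, 0.237]
contact_force: [0.8, -2.7, 0.7]
gripper_width: 0.0
```

Run:
```python
from h import *
where()
```

```text
t 8.5 F(mm) [-13.5 143.9 107.4] zt [-0.206  0.476 -0.855] yt [-0.015  0.872  0.489] frc [ 0.8 -2.7  0.7] w 0.0 j [ 0.04 -0.49  2.2   0.57  1.15 -2.  ]
```

Call:
{"fn": "apply_moves", "kwargs": {"commands": [{"linear": [0, 0.002, 0.001], "delta_rot": [0, 0, 0], "fingers": 255}, {"linear": [0, 0.004, 0.002], "delta_rot": [0, 0, 0], "fingers": 255}, {"linear": [0, 0.006, 0.003], "delta_rot": [0, 0, 0], "fingers": 255}, {"linear": [0, 0.008, 0.004], "delta_rot": [0, 0, 0], "fingers": 255}, {"linear": [0, 0.009, 0.005], "delta_rot": [0, 0, 0], "fingers": 255}, {"linear": [0, 0.01, 0.006], "delta_rot": [0, 0, 0], "fingers": 255}, {"linear": [0, 0.01, 0.006], "delta_rot": [0, 0, 0], "fingers": 255}, {"linear": [0, 0.01, 0.006], "delta_rot": [0, 0, 0], "fingers": 255}]}}

```text
time: 9.3
tool_pos: [0.4639, 0.2371, 0.2056]
tool_rot: [0.187, -0.144, 0.943, 0.233]
contact_force: [-5.5, -17.4, 6.9]
gripper_width: 0.003
```

Run:
```python
from h import *
where()
im=eyes.grab_frame("top")[90:340,60:330]
cv2.imwrite("pics/t7.png",cv2.cvtColor(cv2.resize(im,None,fx=2.4,fy=2.4,interpolation=cv2.INTER_CUBIC),cv2.COLOR_RGB2BGR))
```

```text
t 9.3 F(mm) [-14.2 153.  107.1] zt [-0.206  0.471 -0.858] yt [-0.018  0.875  0.484] frc [ -5.5 -17.4   6.9] w 0.003 j [ 0.06 -0.49  2.2   0.55  1.13 -1.97]
```

View pics/t7.png

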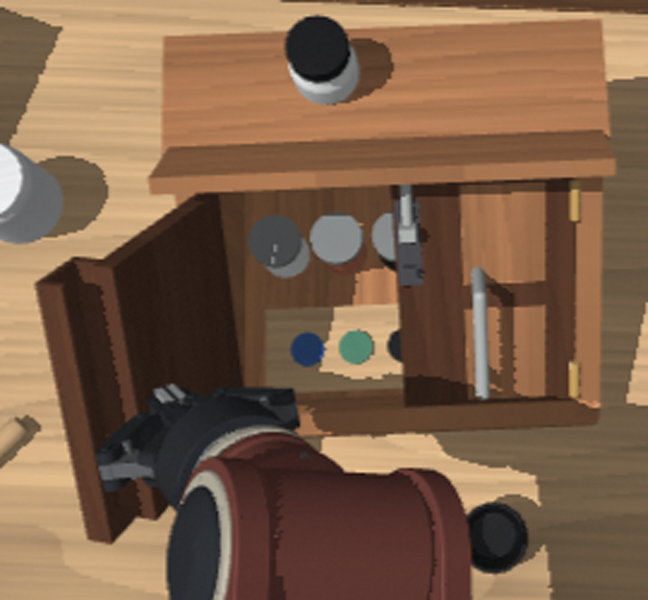

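Run:
```python
from h import *
Ti=lambda p:((p-[110,90]+.3)*2.4).round()
for x in(.065,.06,.055,.05,.03,.029,.019):
  print(x,[Ti(proj("top",F2W([x,-.012,z]))[0]).tolist() for z in(0,.008,.016)])
show(F2W([-.02,.1,.12]),tool(.3,.2))
show(F2W([0,-.0,.16]),tool(0,.0))
im=cv2.imread("pics/t4.png")[150:330,230:350]; cv2.imwrite("pics/b.png",cv2.resize(im,None,fx=3.3,fy=3.3,interpolation=cv2.INTER_CUBIC))
```

```text
0.065 [[288.0, 219.0], [287.0, 223.0], [287.0, 227.0]]
0.06 [[288.0, 225.0], [288.0, 230.0], [287.0, 234.0]]
0.055 [[288.0, 232.0], [288.0, 236.0], [288.0, 240.0]]
0.05 [[289.0, 238.0], [288.0, 242.0], [288.0, 247.0]]
0.03 [[290.0, 262.0], [290.0, 267.0], [290.0, 271.0]]
0.029 [[290.0, 264.0], [290.0, 268.0], [290.0, 273.0]]
0.019 [[291.0, 276.0], [291.0, 280.0], [290.0, 285.0]]
lin [0.0139, -0.04, -0.0348] rot [11.34, -0.35, 3.39] dist 0.055
lin [0.0128, -0.1085, -0.1203] rot [28.76, -11.4, 4.01] dist 0.162
```

View pics/b.png

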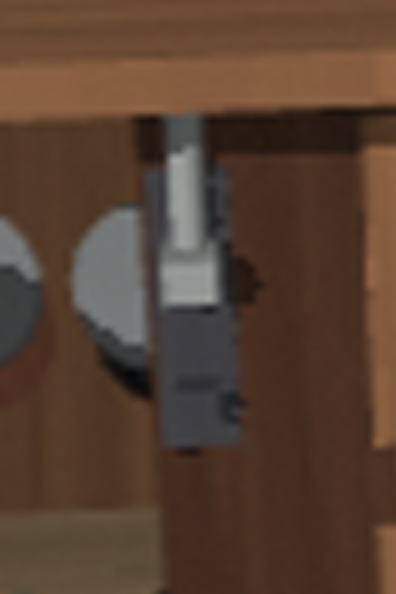

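Call:
{"fn": "apply_moves", "kwargs": {"commands": [{"linear": [0.003, -0.03, -0.02], "delta_rot": [0, 0, 0], "fingers": 255}, {"linear": [0.006, -0.06, -0.055], "delta_rot": [5, -2, 1], "fingers": 255}, {"linear": [0.01, -0.085, -0.09], "delta_rot": [11, -4, 2], "fingers": 255}, {"linear": [0.013, -0.108, -0.12], "delta_rot": [18, -7, 3], "fingers": 200}, {"linear": [0.013, -0.108, -0.12], "delta_rot": [25, -10, 3.5], "fingers": 160}, {"linear": [0.013, -0.108, -0.12], "delta_rot": [28.8, -11.4, 4], "fingers": 160}, {"linear": [0.013, -0.108, -0.12], "delta_rot": [28.8, -11.4, 4], "fingers": 160}, {"linear": [0.013, -0.108, -0.12], "delta_rot": [28.8, -11.4, 4], "fingers": 160}]}}

```text
time: 10.15
tool_pos: [0.4559, 0.0864, 0.2553]
tool_rot: [0.299, -0.037, 0.953, 0.015]
contact_force: [-0.9, 1.0, -1.2]
gripper_width: 0.371
```

Run:
```python
from h import *
where()
show(F2W([.058,-.012,.1]),tool(0,.0))
show(F2W([.058,-.012,.04]),tool(0,.0))
im=eyes.grab_frame("top")[90:340,60:330]
cv2.imwrite("pics/t8.png",cv2.cvtColor(cv2.resize(im,None,fx=2.4,fy=2.4,interpolation=cv2.INTER_CUBIC),cv2.COLOR_RGB2BGR))
```

```text
t 10.15 F(mm) [ -1.7   3.3 159. ] zt [-0.002  0.007 -1.   ] yt [0.002 1.    0.007] frc [-0.9  1.  -1.2] w 0.371 j [-0.01 -0.85  2.32  0.06  1.06 -1.67]
lin [-0.0598, -0.0157, 0.0587] rot [0.43, -0.12, -0.09] dist 0.085
lin [-0.06, -0.0161, 0.1187] rot [0.43, -0.12, -0.09] dist 0.134
```

View pics/t8.png

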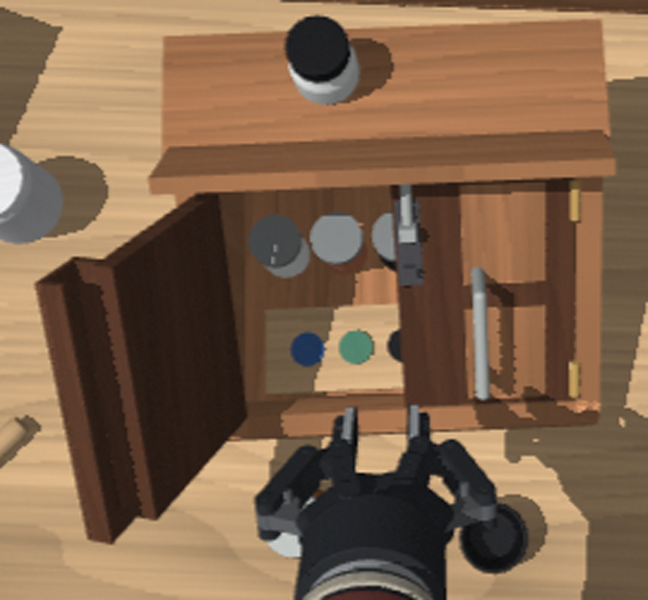

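Call:
{"fn": "apply_moves", "kwargs": {"commands": [{"linear": [-0.03, -0.008, 0.03], "delta_rot": [0.4, 0, 0], "fingers": 160}, {"linear": [-0.06, -0.016, 0.06], "delta_rot": [0.4, 0, 0], "fingers": 160}, {"linear": [-0.06, -0.016, 0.08], "delta_rot": [0.4, 0, 0], "fingers": 160}, {"linear": [-0.06, -0.016, 0.105], "delta_rot": [0.4, 0, 0], "fingers": 160}, {"linear": [-0.06, -0.016, 0.125], "delta_rot": [0.4, 0, 0], "fingers": 160}, {"linear": [-0.06, -0.016, 0.13], "delta_rot": [0.4, 0, 0], "fingers": 160}, {"linear": [-0.06, -0.016, 0.13], "delta_rot": [0.4, 0, 0], "fingers": 160}, {"linear": [-0.06, -0.016, 0.13], "delta_rot": [0.4, 0, 0], "fingers": 160}]}}

```text
time: 11.0
tool_pos: [0.5811, 0.0791, 0.1842]
tool_rot: [0.3, -0.035, 0.953, 0.011]
contact_force: [0.9, -0.5, 0.9]
gripper_width: 0.372
```

Run:
```python
from h import *
where()
show(F2W([.058,-.012,.006]),tool(0,.0))
im=eyes.grab_frame("top")[140:290,190:320]
cv2.imwrite("pics/t9.png",cv2.cvtColor(cv2.resize(im,None,fx=4,fy=4,interpolation=cv2.INTER_CUBIC),cv2.COLOR_RGB2BGR))
```

```text
t 11.0 F(mm) [ 59.3 -13.5  29.5] zt [-0.    -0.002 -1.   ] yt [ 0.003  1.    -0.002] frc [ 0.9 -0.5  0.9] w 0.372 j [-0.02 -0.37  2.16  0.07  0.75 -1.7 ]
lin [0.0013, 0.0016, 0.0235] rot [-0.14, -0.0, -0.19] dist 0.024
```

View pics/t9.png

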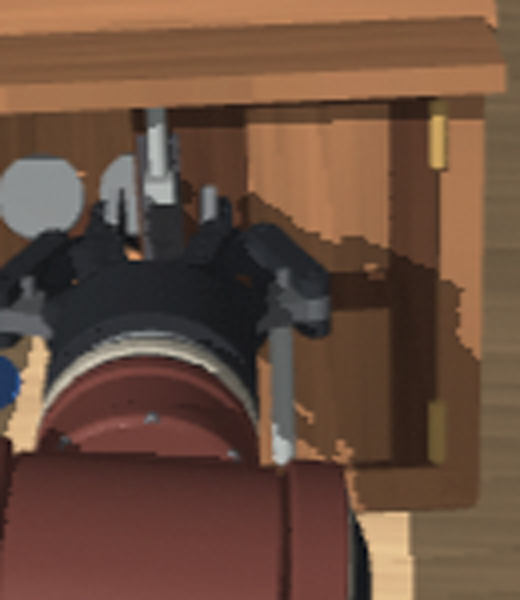

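Call:
{"fn": "apply_moves", "kwargs": {"commands": [{"linear": [0.001, 0.0015, 0.01], "delta_rot": [0, 0, 0], "fingers": 160}, {"linear": [0.001, 0.0015, 0.018], "delta_rot": [0, 0, 0], "fingers": 160}, {"linear": [0.001, 0.0015, 0.0225], "delta_rot": [0, 0, 0], "fingers": 160}, {"linear": [0.001, 0.0015, 0.0225], "delta_rot": [0, 0, 0], "fingers": 160}, {"linear": [0.001, 0.0015, 0.0225], "delta_rot": [0, 0, 0], "fingers": 160}, {"linear": [0.001, 0.0015, 0.0225], "delta_rot": [0, 0, 0], "fingers": 255}, {"linear": [0.001, 0.0015, 0.0225], "delta_rot": [0, 0, 0], "fingers": 255}, {"linear": [0.001, 0.0015, 0.0225], "delta_rot": [0, 0, 0], "fingers": 255}]}}

```text
time: 11.85
tool_pos: [0.5928, 0.0821, 0.1647]
tool_rot: [0.3, -0.035, 0.953, 0.011]
contact_force: [-2.4, 1.4, 1.7]
gripper_width: 0.108
```

Run:
```python
from h import *
where()
```

```text
t 11.85 F(mm) [ 57.9 -11.5   6.8] zt [-0.    -0.002 -1.   ] yt [ 0.003  1.    -0.002] frc [-2.4  1.4  1.7] w 0.108 j [-0.01 -0.32  2.15  0.07  0.7  -1.69]
```

Call:
{"fn": "apply_moves", "kwargs": {"commands": [{"linear": [0.002, 0, 0], "delta_rot": [0, 0, 0], "fingers": 255}, {"linear": [0.004, 0, 0], "delta_rot": [0, 0, 0], "fingers": 255}, {"linear": [0.006, 0, 0], "delta_rot": [0, 0, 0], "fingers": 255}, {"linear": [0.008, 0, 0], "delta_rot": [0, 0, 0], "fingers": 255}, {"linear": [0.01, 0, 0], "delta_rot": [0, 0, 0], "fingers": 255}, {"linear": [0.012, 0, 0], "delta_rot": [0, 0, 0], "fingers": 255}, {"linear": [0.014, 0, 0], "delta_rot": [0, 0, 0], "fingers": 255}, {"linear": [0.016, 0, 0], "delta_rot": [0, 0, 0], "fingers": 255}]}}

```text
time: 12.65
tool_pos: [0.5807, 0.0811, 0.1565]
tool_rot: [0.302, -0.035, 0.953, 0.011]
contact_force: [4.8, 2.6, 0.7]
gripper_width: 0.108
```

Run:
```python
from h import *
where(); print(RF.inv().apply(state()['contact_force']))
```

```text
t 12.65 F(mm) [ 43.2 -11.6   6.9] zt [ 0.003 -0.002 -1.   ] yt [ 0.003  1.    -0.002] frc [4.8 2.6 0.7] w 0.108 j [-0.01 -0.34  2.18  0.08  0.69 -1.7 ]
[ 4.51129646  2.19644504 -2.29327189]
```

Call:
{"fn": "apply_moves", "kwargs": {"commands": [{"linear": [0.002, 0, 0], "delta_rot": [0, 0, 0], "fingers": 255}, {"linear": [0.003, 0, 0], "delta_rot": [0, 0, 0], "fingers": 255}, {"linear": [0.004, 0, 0], "delta_rot": [0, 0, 0], "fingers": 255}, {"linear": [0.005, 0, 0], "delta_rot": [0, 0, 0], "fingers": 255}, {"linear": [0.006, 0, 0], "delta_rot": [0, 0, 0], "fingers": 255}, {"linear": [0.007, 0, 0], "delta_rot": [0, 0, 0], "fingers": 255}, {"linear": [0.007, 0, 0], "delta_rot": [0, 0, 0], "fingers": 255}, {"linear": [0.007, 0, 0], "delta_rot": [0, 0, 0], "fingers": 255}]}}

```text
time: 13.45
tool_pos: [0.5741, 0.0805, 0.1516]
tool_rot: [0.3, -0.035, 0.953, 0.011]
contact_force: [0.7, 3.9, 5.3]
gripper_width: 0.111
```

Run:
```python
from h import *
where(); print(RF.inv().apply(state()['contact_force']))
```

```text
t 13.45 F(mm) [ 35.  -11.6   6.7] zt [-0.    -0.002 -1.   ] yt [ 0.003  1.    -0.002] frc [0.7 3.9 5.3] w 0.111 j [-0.01 -0.35  2.2   0.08  0.69 -1.7 ]
[3.8652193  3.79296831 3.72839246]
```

Call:
{"fn": "apply_moves", "kwargs": {"commands": [{"linear": [0.0005, 0, 0], "delta_rot": [0, 0, 0], "fingers": 255}, {"linear": [0.001, 0, 0], "delta_rot": [0, 0, 0], "fingers": 255}, {"linear": [0.0015, 0, 0], "delta_rot": [0, 0, 0], "fingers": 255}, {"linear": [0.002, 0, 0], "delta_rot": [0, 0, 0], "fingers": 255}, {"linear": [0.0025, 0, 0], "delta_rot": [0, 0, 0], "fingers": 255}, {"linear": [0.0025, 0, 0], "delta_rot": [0, 0, 0], "fingers": 255}, {"linear": [0.0025, 0, 0], "delta_rot": [0, 0, 0], "fingers": 255}, {"linear": [0.0025, 0, 0], "delta_rot": [0, 0, 0], "fingers": 255}]}}

```text
time: 14.25
tool_pos: [0.5725, 0.0804, 0.1505]
tool_rot: [0.301, -0.035, 0.953, 0.011]
contact_force: [2.7, 4.3, 5.4]
gripper_width: 0.103
```

Run:
```python
from h import *
where(); print(RF.inv().apply(state()['contact_force']))
```

```text
t 14.25 F(mm) [ 33.1 -11.7   6.8] zt [ 0.001 -0.002 -1.   ] yt [ 0.003  1.    -0.002] frc [2.7 4.3 5.4] w 0.103 j [-0.01 -0.36  2.2   0.08  0.69 -1.7 ]
[5.61129009 4.03094357 2.70969788]
```

Call:
{"fn": "apply_moves", "kwargs": {"commands": [{"linear": [0.0005, 0, 0], "delta_rot": [0, 0, 0], "fingers": 255}, {"linear": [0.001, 0, 0], "delta_rot": [0, 0, 0], "fingers": 255}, {"linear": [0.0013, 0, 0], "delta_rot": [0, 0, 0], "fingers": 255}, {"linear": [0.0013, 0, 0], "delta_rot": [0, 0, 0], "fingers": 255}, {"linear": [0.0013, 0, 0], "delta_rot": [0, 0, 0], "fingers": 255}, {"linear": [0.0013, 0, 0], "delta_rot": [0, 0, 0], "fingers": 255}, {"linear": [0.0013, 0, 0], "delta_rot": [0, 0, 0], "fingers": 255}, {"linear": [0.0013, 0, 0], "delta_rot": [0, 0, 0], "fingers": 255}]}}

```text
time: 15.05
tool_pos: [0.5723, 0.0803, 0.1506]
tool_rot: [0.302, -0.035, 0.953, 0.011]
contact_force: [8.3, 4.6, 3.2]
gripper_width: 0.109
```

Run:
```python
from h import *
where(); print(RF.inv().apply(state()['contact_force']))
```

```text
t 15.05 F(mm) [ 32.9 -11.7   6.9] zt [ 0.004 -0.002 -1.   ] yt [ 0.003  1.    -0.002] frc [8.3 4.6 3.2] w 0.109 j [-0.01 -0.36  2.21  0.08  0.68 -1.7 ]
[ 8.93177461  3.93343578 -2.33324913]
```

Call:
{"fn": "apply_moves", "kwargs": {"commands": [{"linear": [0, 0, 0], "delta_rot": [0, 0, 0], "fingers": 160}, {"linear": [0, 0, 0], "delta_rot": [0, 0, 0], "fingers": 160}, {"linear": [0, 0, 0], "delta_rot": [0, 0, 0], "fingers": 160}, {"linear": [0, 0, -0.015], "delta_rot": [0, 0, 0], "fingers": 160}, {"linear": [0, 0, -0.035], "delta_rot": [0, 0, 0], "fingers": 160}, {"linear": [0, 0, -0.07], "delta_rot": [0, 0, 0], "fingers": 160}, {"linear": [0, 0, -0.1], "delta_rot": [0, 0, 0], "fingers": 130}, {"linear": [0.04, 0, -0.12], "delta_rot": [0, 0, 0], "fingers": 120}]}}

```text
time: 15.85
tool_pos: [0.4712, 0.0724, 0.2298]
tool_rot: [0.303, -0.035, 0.952, 0.01]
contact_force: [-0.5, -0.0, 1.2]
gripper_width: 0.53
```

Run:
```python
from h import *
where()
show(F2W([-.0163,-.0615,.1]),tool(0,.0))
show(F2W([-.0163,-.0615,.0245]),tool(0,.0))
im=eyes.grab_frame("top")[90:340,110:330]
cv2.imwrite("pics/t10.png",cv2.cvtColor(cv2.resize(im,None,fx=2.4,fy=2.4,interpolation=cv2.INTER_CUBIC),cv2.COLOR_RGB2BGR))
```

```text
t 15.85 F(mm) [ -4.7 -11.8 130. ] zt [ 0.005 -0.004 -1.   ] yt [ 0.002  1.    -0.004] frc [-0.5 -0.   1.2] w 0.53 j [-0.04 -0.8   2.34  0.08  0.99 -1.71]
lin [0.0117, -0.0496, 0.0302] rot [-0.2, 0.3, -0.13] dist 0.059
lin [0.0121, -0.0494, 0.1057] rot [-0.2, 0.3, -0.13] dist 0.117
```

View pics/t10.png

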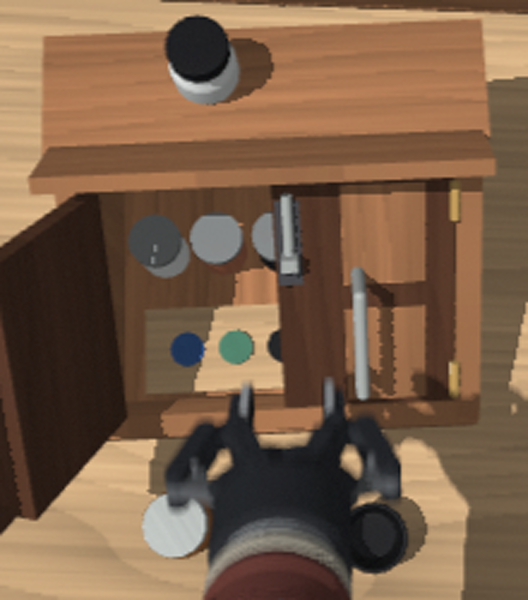

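Call:
{"fn": "apply_moves", "kwargs": {"commands": [{"linear": [0.012, -0.049, 0.01], "delta_rot": [0, 0, 0], "fingers": 120}, {"linear": [0.012, -0.049, 0.03], "delta_rot": [0, 0, 0], "fingers": 120}, {"linear": [0.012, -0.049, 0.06], "delta_rot": [0, 0, 0], "fingers": 120}, {"linear": [0.012, -0.049, 0.09], "delta_rot": [0, 0, 0], "fingers": 120}, {"linear": [0.012, -0.049, 0.106], "delta_rot": [0, 0, 0], "fingers": 120}, {"linear": [0.012, -0.049, 0.106], "delta_rot": [0, 0, 0], "fingers": 180}, {"linear": [0.012, -0.049, 0.106], "delta_rot": [0, 0, 0], "fingers": 255}, {"linear": [0.012, -0.049, 0.106], "delta_rot": [0, 0, 0], "fingers": 255}]}}

```text
time: 16.7
tool_pos: [0.5234, 0.0263, 0.1305]
tool_rot: [0.3, -0.036, 0.953, 0.009]
contact_force: [4.1, -8.1, -7.1]
gripper_width: 0.095
```

Run:
```python
from h import *
where()
arc(np.arange(1,9)*.1,.5,side=-1,off=(0,0.0005,.0015))
```

```text
t 16.7 F(mm) [-22.  -61.8  20.8] zt [-0.002 -0.006 -1.   ] yt [ 0.001  1.    -0.006] frc [ 4.1 -8.1 -7.1] w 0.095 j [-0.16 -0.51  2.34  0.2   0.72 -1.92]
0.1 lin [-0.0057, -0.0034, -0.0107] rot [-3.2, -0.1, -0.0]
0.2 lin [-0.0056, -0.0077, -0.0174] rot [-6.1, -0.1, -0.0]
0.3 lin [-0.0056, -0.0127, -0.0235] rot [-8.9, -0.1, -0.0]
0.4 lin [-0.0056, -0.0182, -0.0291] rot [-11.8, -0.1, -0.0]
0.5 lin [-0.0056, -0.0243, -0.034] rot [-14.7, -0.1, -0.0]
0.6 lin [-0.0056, -0.0308, -0.0382] rot [-17.5, -0.1, -0.0]
0.7 lin [-0.0056, -0.0377, -0.0418] rot [-20.4, -0.1, -0.0]
0.8 lin [-0.0056, -0.0449, -0.0445] rot [-23.2, -0.1, -0.0]
```

```bash
cat >> h.py <<'E'
def arc2(ths,k,side=-1,x=-.022,off=(0,0,0),L=.021,ty=lambda t:0.):
    for th in ths:
        Rd=tool(-side*k(th),ty(th)); g=door(th,.073,.042,0,side)+np.array(off)+[x,0,0]
        l,r=delta(F2W(g)+Rd.apply([0,0,L]),Rd); print(round(th,2),"lin",l.round(4).tolist(),"rot",r.round(1).tolist())
E
python3 - <<'E'
from h import *
arc2([0,.1,.2,.3,.4,.5,.6,.7,.8],lambda t:.55*t)
E
```

```text
0 lin [0.0, -0.0002, -0.0002] rot [-0.3, -0.1, -0.0]
0.1 lin [0.0, -0.0037, -0.0072] rot [-3.5, -0.1, -0.0]
0.2 lin [0.0001, -0.0078, -0.0139] rot [-6.6, -0.1, -0.0]
0.3 lin [0.0001, -0.0126, -0.0201] rot [-9.8, -0.1, -0.0]
0.4 lin [0.0001, -0.0179, -0.0257] rot [-12.9, -0.1, -0.0]
0.5 lin [0.0001, -0.0238, -0.0307] rot [-16.1, -0.1, -0.0]
0.6 lin [0.0001, -0.0301, -0.035] rot [-19.2, -0.1, -0.0]
0.7 lin [0.0001, -0.0368, -0.0386] rot [-22.4, -0.1, -0.0]
0.8 lin [0.0001, -0.0438, -0.0415] rot [-25.5, -0.1, -0.0]
```

Call:
{"fn": "apply_moves", "kwargs": {"commands": [{"linear": [0, -0.0037, -0.0072], "delta_rot": [-3.5, 0, 0], "fingers": 255}, {"linear": [0, -0.0078, -0.0139], "delta_rot": [-6.6, 0, 0], "fingers": 255}, {"linear": [0, -0.0126, -0.0201], "delta_rot": [-9.8, 0, 0], "fingers": 255}, {"linear": [0, -0.0179, -0.0257], "delta_rot": [-12.9, 0, 0], "fingers": 255}, {"linear": [0, -0.0238, -0.0307], "delta_rot": [-16.1, 0, 0], "fingers": 255}, {"linear": [0, -0.0301, -0.035], "delta_rot": [-19.2, 0, 0], "fingers": 255}, {"linear": [0, -0.0368, -0.0386], "delta_rot": [-22.4, 0, 0], "fingers": 255}, {"linear": [0, -0.0438, -0.0415], "delta_rot": [-25.5, 0, 0], "fingers": 255}]}}

```text
time: 17.5
tool_pos: [0.5027, -0.0168, 0.165]
tool_rot: [0.285, -0.101, 0.927, 0.223]
contact_force: [10.5, 7.7, -10.5]
gripper_width: 0.096
```

Run:
```python
from h import *
where()
arc2([.8,.9,1.,1.1,1.2,1.3,1.4,1.5,1.6],lambda t:.55*t)
im=eyes.grab_frame("scene")[50:310,170:420]
cv2.imwrite("pics/s11.png",cv2.cvtColor(cv2.resize(im,None,fx=2.3,fy=2.3,interpolation=cv2.INTER_CUBIC),cv2.COLOR_RGB2BGR))
```

```text
t 17.5 F(mm) [ -21.8 -103.2   62.8] zt [ 0.002  0.432 -0.902] yt [0.002 0.902 0.432] frc [ 10.5   7.7 -10.5] w 0.096 j [-0.57 -0.42  2.26  0.78  1.22 -2.61]
0.8 lin [0.0002, -0.002, -0.0008] rot [0.4, 0.1, -0.1]
0.9 lin [0.0002, -0.0076, -0.0058] rot [-2.8, 0.1, -0.1]
1.0 lin [0.0002, -0.0136, -0.0103] rot [-5.9, 0.1, -0.1]
1.1 lin [0.0001, -0.0201, -0.0141] rot [-9.1, 0.1, -0.1]
1.2 lin [0.0001, -0.0269, -0.0171] rot [-12.2, 0.1, -0.1]
1.3 lin [0.0001, -0.0339, -0.0195] rot [-15.4, 0.1, -0.1]
1.4 lin [0.0001, -0.0411, -0.021] rot [-18.5, 0.1, -0.1]
1.5 lin [0.0001, -0.0485, -0.0218] rot [-21.7, 0.1, -0.1]
1.6 lin [0.0001, -0.0558, -0.0218] rot [-24.8, 0.1, -0.1]
```

View pics/s11.png

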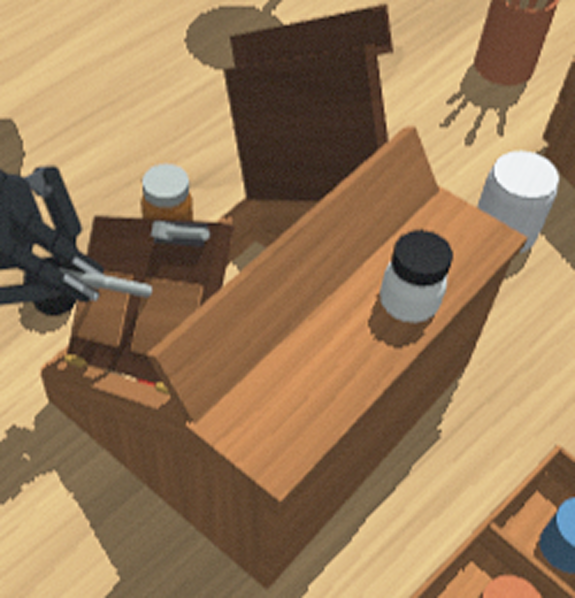

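Run:
```python
from h import *
arc2([.86,.92,.98,1.04,1.1,1.15,1.2,1.25],lambda t:.45+.12*(t-.8))
```

```text
0.86 lin [0.0002, -0.0047, -0.0033] rot [-0.5, 0.1, -0.2]
0.92 lin [0.0002, -0.0087, -0.0062] rot [-0.9, 0.1, -0.2]
0.98 lin [0.0002, -0.0129, -0.0088] rot [-1.3, 0.1, -0.2]
1.04 lin [0.0002, -0.0172, -0.0112] rot [-1.7, 0.1, -0.2]
1.1 lin [0.0002, -0.0217, -0.0133] rot [-2.1, 0.1, -0.2]
1.15 lin [0.0001, -0.0255, -0.0148] rot [-2.5, 0.1, -0.2]
1.2 lin [0.0001, -0.0293, -0.0161] rot [-2.8, 0.1, -0.2]
1.25 lin [0.0001, -0.0333, -0.0173] rot [-3.2, 0.1, -0.2]
```

Call:
{"fn": "apply_moves", "kwargs": {"commands": [{"linear": [0, -0.0047, -0.0033], "delta_rot": [-0.5, 0, 0], "fingers": 255}, {"linear": [0, -0.0087, -0.0062], "delta_rot": [-0.9, 0, 0], "fingers": 255}, {"linear": [0, -0.0129, -0.0088], "delta_rot": [-1.3, 0, 0], "fingers": 255}, {"linear": [0, -0.0172, -0.0112], "delta_rot": [-1.7, 0, 0], "fingers": 255}, {"linear": [0, -0.0217, -0.0133], "delta_rot": [-2.1, 0, 0], "fingers": 255}, {"linear": [0, -0.0255, -0.0148], "delta_rot": [-2.5, 0, 0], "fingers": 255}, {"linear": [0, -0.0293, -0.0161], "delta_rot": [-2.8, 0, 0], "fingers": 255}, {"linear": [0, -0.0333, -0.0173], "delta_rot": [-3.2, 0, 0], "fingers": 255}]}}

```text
time: 18.35
tool_pos: [0.5033, -0.0524, 0.1685]
tool_rot: [0.28, -0.112, 0.92, 0.251]
contact_force: [-19.7, 2.2, 13.9]
gripper_width: 0.092
```

Run:
```python
from h import *
where()
```

```text
t 18.35 F(mm) [ -21.5 -138.8   66.9] zt [-0.003  0.487 -0.873] yt [-0.001  0.873  0.487] frc [-19.7   2.2  13.9] w 0.092 j [-0.66 -0.32  2.2   0.8   1.32 -2.71]
```

Call:
{"fn": "apply_moves", "kwargs": {"commands": [{"linear": [0, 0, 0], "delta_rot": [0, 0, 0], "fingers": 180}, {"linear": [0, 0, 0], "delta_rot": [0, 0, 0], "fingers": 180}, {"linear": [0, 0, 0], "delta_rot": [0, 0, 0], "fingers": 180}, {"linear": [0, 0, -0.015], "delta_rot": [0, 0, 0], "fingers": 180}, {"linear": [0, 0, -0.035], "delta_rot": [0, 0, 0], "fingers": 180}, {"linear": [0, 0, -0.07], "delta_rot": [0, 0, 0], "fingers": 180}, {"linear": [0, 0, -0.11], "delta_rot": [0, 0, 0], "fingers": 180}, {"linear": [0, 0, -0.14], "delta_rot": [0, 0, 0], "fingers": 200}]}}

```text
time: 19.15
tool_pos: [0.4395, -0.1283, 0.2684]
tool_rot: [0.283, -0.109, 0.921, 0.246]
contact_force: [0.6, -0.5, 0.2]
gripper_width: 0.215
```

Run:
```python
from h import *
where()
show(F2W([-.015,-.11,.2]),tool(0,.2))
show(F2W([-.015,-.0,.19]),tool(-.4,.2))
im=eyes.grab_frame("scene")[50:310,170:420]
cv2.imwrite("pics/s12.png",cv2.cvtColor(cv2.resize(im,None,fx=2.3,fy=2.3,interpolation=cv2.INTER_CUBIC),cv2.COLOR_RGB2BGR))
```

```text
t 19.15 F(mm) [ -21.  -209.5  188.6] zt [ 0.001  0.476 -0.879] yt [0.001 0.879 0.476] frc [ 0.6 -0.5  0.2] w 0.215 j [-0.9  -0.47  2.13  0.76  1.62 -2.72]
lin [-0.0059, 0.0929, 0.0373] rot [28.36, 11.27, 2.75] dist 0.1
lin [-0.0057, 0.1849, 0.0985] rot [51.2, 10.71, 5.03] dist 0.21
```

View pics/s12.png

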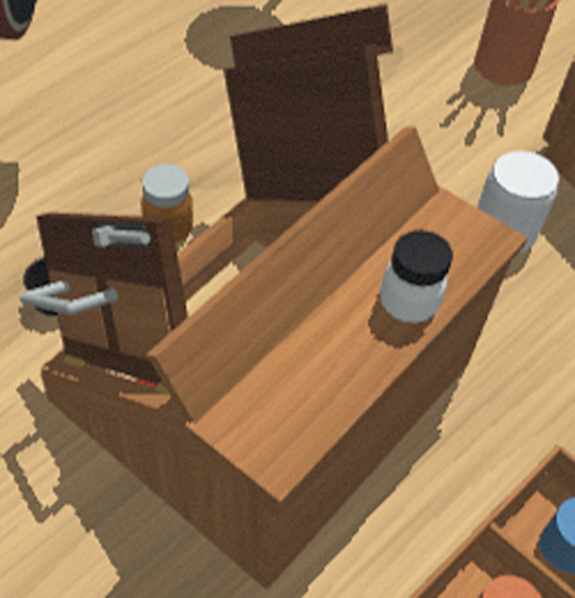

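Run:
```python
from h import *
for f in (1/6,2/6,.5,4/6,5/6,1):
    show(F2W([-.015,-.2095+.2*f,.205]),tool(.496*(1-f)-.35*f,.2*f))
```

```text
lin [-0.0038, 0.038, 0.0051] rot [7.79, 2.12, 0.19] dist 0.039
lin [-0.0038, 0.0674, 0.0208] rot [15.87, 4.01, 0.57] dist 0.071
lin [-0.0038, 0.0968, 0.0365] rot [23.93, 5.86, 1.23] dist 0.104
lin [-0.0038, 0.1262, 0.0522] rot [31.98, 7.66, 2.15] dist 0.137
lin [-0.0037, 0.1556, 0.0679] rot [40.02, 9.38, 3.34] dist 0.17
lin [-0.0037, 0.185, 0.0836] rot [48.03, 11.0, 4.8] dist 0.203
```

Call:
{"fn": "apply_moves", "kwargs": {"commands": [{"linear": [-0.004, 0.03, 0.0], "delta_rot": [7.8, 2.1, 0.2], "fingers": 255}, {"linear": [-0.004, 0.067, 0.021], "delta_rot": [15.9, 4, 0.6], "fingers": 255}, {"linear": [-0.004, 0.097, 0.036], "delta_rot": [23.9, 5.9, 1.2], "fingers": 255}, {"linear": [-0.004, 0.126, 0.052], "delta_rot": [32, 7.7, 2.1], "fingers": 255}, {"linear": [-0.004, 0.156, 0.068], "delta_rot": [40, 9.4, 3.3], "fingers": 255}, {"linear": [-0.004, 0.185, 0.084], "delta_rot": [48, 11, 4.8], "fingers": 255}, {"linear": [-0.004, 0.185, 0.084], "delta_rot": [48, 11, 4.8], "fingers": 255}, {"linear": [-0.004, 0.185, 0.084], "delta_rot": [48, 11, 4.8], "fingers": 255}]}}

```text
time: 20.0
tool_pos: [0.4194, 0.0793, 0.2808]
tool_rot: [0.205, 0.026, 0.967, -0.148]
contact_force: [0.5, 0.9, 0.1]
gripper_width: -0.001
```

Run:
```python
from h import *
where()
show(F2W([-.01,-.015,.15]),tool(-.35,.2))
show(F2W([-.01,-.04,.085]),tool(-.35,.2))
im=eyes.grab_frame("top")[90:340,60:330]
cv2.imwrite("pics/t13.png",cv2.cvtColor(cv2.resize(im,None,fx=2.4,fy=2.4,interpolation=cv2.INTER_CUBIC),cv2.COLOR_RGB2BGR))
```

```text
t 20.0 F(mm) [-17.3  -0.9 201.1] zt [-0.201 -0.326 -0.924] yt [-0.007  0.943 -0.332] frc [0.5 0.9 0.1] w -0.001 j [ 0.27 -0.7   2.18 -0.41  1.35 -1.22]
lin [-0.0178, 0.0036, 0.0503] rot [0.58, -0.12, 0.53] dist 0.054
lin [-0.0318, 0.0016, 0.1185] rot [0.58, -0.12, 0.53] dist 0.123
```

View pics/t13.png

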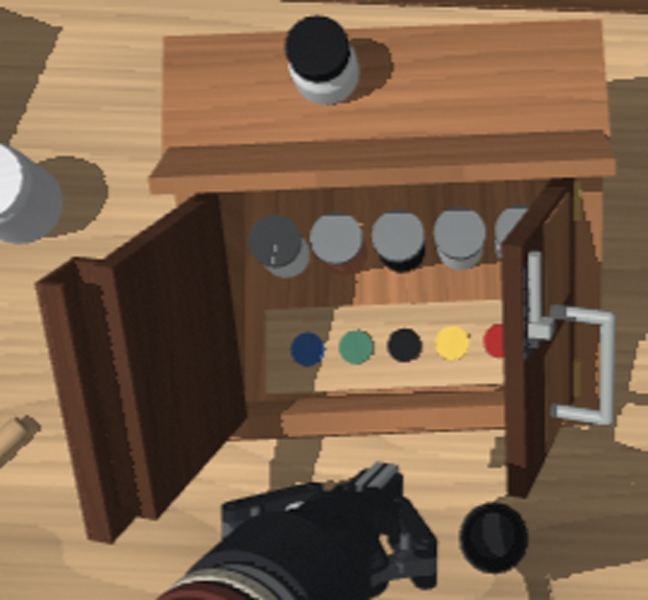

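Call:
{"fn": "apply_moves", "kwargs": {"commands": [{"linear": [-0.018, 0.003, 0.03], "delta_rot": [0.6, 0, 0.5], "fingers": 255}, {"linear": [-0.018, 0.003, 0.05], "delta_rot": [0.6, 0, 0.5], "fingers": 255}, {"linear": [-0.025, 0.002, 0.085], "delta_rot": [0.6, 0, 0.5], "fingers": 255}, {"linear": [-0.032, 0.0015, 0.118], "delta_rot": [0.6, 0, 0.5], "fingers": 255}, {"linear": [-0.032, 0.0015, 0.118], "delta_rot": [0.6, 0, 0.5], "fingers": 255}, {"linear": [-0.032, 0.0015, 0.118], "delta_rot": [0.6, 0, 0.5], "fingers": 255}, {"linear": [-0.032, 0.0015, 0.118], "delta_rot": [0.6, 0, 0.5], "fingers": 255}, {"linear": [-0.032, 0.0015, 0.118], "delta_rot": [0.6, 0, 0.5], "fingers": 255}]}}

```text
time: 20.85
tool_pos: [0.4955, 0.0408, 0.1927]
tool_rot: [0.207, 0.036, 0.966, -0.152]
contact_force: [0.2, 0.8, 0.3]
gripper_width: 0.002
```

Run:
```python
from h import *
where()
push([1.2,1.3,1.4,1.5,1.6,1.7,1.8,1.9],-.35*-1,.2,side=-1,d=.1)
```

```text
t 20.85 F(mm) [ -8.2 -45.2  87.1] zt [-0.201 -0.338 -0.92 ] yt [ 0.008  0.938 -0.346] frc [0.2 0.8 0.3] w 0.002 j [ 0.13 -0.46  2.18 -0.42  1.08 -1.23]
1.2 [-10.0, -75.0, 84.0] lin [-0.0011, -0.0264, 0.0133] rot [-0.1, -0.1, -0.5]
1.3 [-10.0, -83.0, 89.0] lin [-0.0007, -0.0364, 0.0111] rot [-0.1, -0.1, -0.5]
1.4 [-10.0, -92.0, 94.0] lin [-0.0005, -0.0467, 0.0099] rot [-0.1, -0.1, -0.5]
1.5 [-10.0, -102.0, 98.0] lin [-0.0006, -0.057, 0.0096] rot [-0.1, -0.1, -0.5]
1.6 [-10.0, -112.0, 101.0] lin [-0.0008, -0.0673, 0.0104] rot [-0.1, -0.1, -0.5]
1.7 [-10.0, -122.0, 103.0] lin [-0.0012, -0.0775, 0.0122] rot [-0.1, -0.1, -0.5]
1.8 [-10.0, -132.0, 103.0] lin [-0.0019, -0.0874, 0.0149] rot [-0.1, -0.1, -0.5]
1.9 [-10.0, -143.0, 103.0] lin [-0.0027, -0.097, 0.0187] rot [-0.1, -0.1, -0.5]
```

Call:
{"fn": "apply_moves", "kwargs": {"commands": [{"linear": [0, -0.015, 0.012], "delta_rot": [0, 0, 0], "fingers": 255}, {"linear": [0, -0.023, 0.012], "delta_rot": [0, 0, 0], "fingers": 255}, {"linear": [0, -0.031, 0.012], "delta_rot": [0, 0, 0], "fingers": 255}, {"linear": [0, -0.039, 0.011], "delta_rot": [0, 0, 0], "fingers": 255}, {"linear": [0, -0.047, 0.01], "delta_rot": [0, 0, 0], "fingers": 255}, {"linear": [0, -0.055, 0.01], "delta_rot": [0, 0, 0], "fingers": 255}, {"linear": [0, -0.063, 0.01], "delta_rot": [0, 0, 0], "fingers": 255}, {"linear": [0, -0.071, 0.011], "delta_rot": [0, 0, 0], "fingers": 255}]}}

```text
time: 21.65
tool_pos: [0.4899, -0.031, 0.2014]
tool_rot: [0.205, 0.036, 0.966, -0.152]
contact_force: [1.6, 3.4, -1.6]
gripper_width: 0.001
```

Run:
```python
from h import *
where()
push([1.7,1.8,1.9],.35,.2,side=-1,d=.1)
im=eyes.grab_frame("top")[90:340,60:330]
cv2.imwrite("pics/t14.png",cv2.cvtColor(cv2.resize(im,None,fx=2.4,fy=2.4,interpolation=cv2.INTER_CUBIC),cv2.COLOR_RGB2BGR))
```

```text
t 21.65 F(mm) [ -12.2 -116.4  100.6] zt [-0.203 -0.338 -0.919] yt [ 0.007  0.938 -0.347] frc [ 1.6  3.4 -1.6] w 0.001 j [-0.05 -0.53  2.21 -0.34  1.06 -1.44]
1.7 [-10.0, -122.0, 103.0] lin [-0.0022, -0.006, -0.0003] rot [-0.1, -0.3, -0.4]
1.8 [-10.0, -132.0, 103.0] lin [-0.0029, -0.0159, 0.0025] rot [-0.1, -0.3, -0.4]
1.9 [-10.0, -143.0, 103.0] lin [-0.0037, -0.0255, 0.0062] rot [-0.1, -0.3, -0.4]
```

View pics/t14.png

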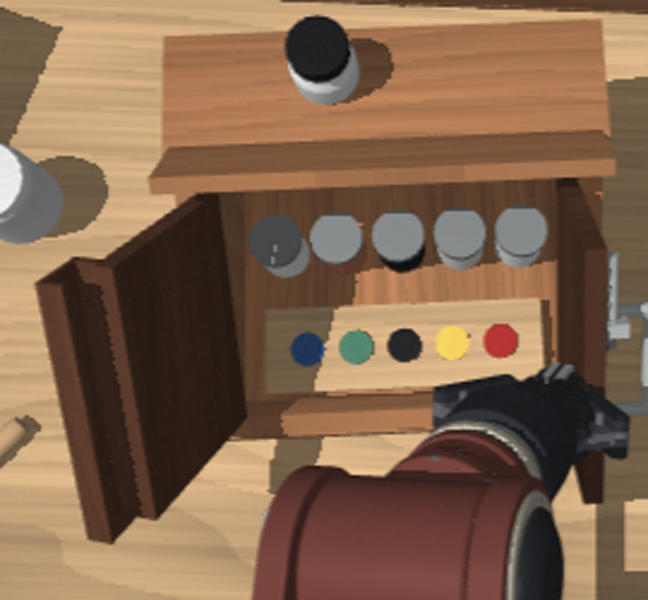

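Call:
{"fn": "apply_moves", "kwargs": {"commands": [{"linear": [0, -0.004, 0.0], "delta_rot": [0, 0, 0], "fingers": 255}, {"linear": [0, -0.008, 0.001], "delta_rot": [0, 0, 0], "fingers": 255}, {"linear": [0, -0.012, 0.002], "delta_rot": [0, 0, 0], "fingers": 255}, {"linear": [0, -0.016, 0.003], "delta_rot": [0, 0, 0], "fingers": 255}, {"linear": [0, -0.019, 0.004], "delta_rot": [0, 0, 0], "fingers": 255}, {"linear": [0, -0.022, 0.005], "delta_rot": [0, 0, 0], "fingers": 255}, {"linear": [0, -0.025, 0.006], "delta_rot": [0, 0, 0], "fingers": 255}, {"linear": [0, -0.028, 0.007], "delta_rot": [0, 0, 0], "fingers": 255}]}}

```text
time: 22.5
tool_pos: [0.4888, -0.0595, 0.2027]
tool_rot: [0.205, 0.036, 0.966, -0.153]
contact_force: [1.5, 1.2, -1.0]
gripper_width: 0.0
```

Run:
```python
from h import *
where()
```

```text
t 22.5 F(mm) [ -14.2 -144.7  103.5] zt [-0.204 -0.338 -0.919] yt [ 0.007  0.938 -0.347] frc [ 1.5  1.2 -1. ] w 0.0 j [-0.12 -0.55  2.22 -0.31  1.04 -1.52]
```

Call:
{"fn": "apply_moves", "kwargs": {"commands": [{"linear": [0, -0.002, 0.001], "delta_rot": [0, 0, 0], "fingers": 255}, {"linear": [0, -0.004, 0.002], "delta_rot": [0, 0, 0], "fingers": 255}, {"linear": [0, -0.006, 0.003], "delta_rot": [0, 0, 0], "fingers": 255}, {"linear": [0, -0.008, 0.003], "delta_rot": [0, 0, 0], "fingers": 255}, {"linear": [0, -0.009, 0.004], "delta_rot": [0, 0, 0], "fingers": 255}, {"linear": [0, -0.01, 0.004], "delta_rot": [0, 0, 0], "fingers": 255}, {"linear": [0, -0.01, 0.004], "delta_rot": [0, 0, 0], "fingers": 255}, {"linear": [0, -0.01, 0.004], "delta_rot": [0, 0, 0], "fingers": 255}]}}

```text
time: 23.3
tool_pos: [0.4895, -0.0658, 0.2019]
tool_rot: [0.206, 0.036, 0.967, -0.147]
contact_force: [-3.4, 22.3, 4.5]
gripper_width: -0.0
```

Run:
```python
from h import *
where()
```

```text
t 23.3 F(mm) [ -14.5 -151.   102.8] zt [-0.203 -0.328 -0.923] yt [ 0.011  0.941 -0.337] frc [-3.4 22.3  4.5] w -0.0 j [-0.15 -0.55  2.22 -0.28  1.03 -1.55]
```

At its stop (22 N). Back away to +y, then up and clear.

Call:
{"fn": "apply_moves", "kwargs": {"commands": [{"linear": [0, 0.02, -0.005], "delta_rot": [0, 0, 0], "fingers": 255}, {"linear": [0, 0.05, -0.02], "delta_rot": [0, 0, 0], "fingers": 255}, {"linear": [0, 0.08, -0.05], "delta_rot": [0, 0, 0], "fingers": 255}, {"linear": [0, 0.1, -0.09], "delta_rot": [0, 0, 0], "fingers": 255}, {"linear": [0.02, 0.1, -0.13], "delta_rot": [0, 0, 0], "fingers": 255}, {"linear": [0.05, 0.1, -0.16], "delta_rot": [0, 0, 0], "fingers": 255}, {"linear": [0.05, 0.1, -0.18], "delta_rot": [0, 0, 0], "fingers": 255}, {"linear": [0.05, 0.1, -0.18], "delta_rot": [0, 0, 0], "fingers": 255}]}}

```text
time: 24.1
tool_pos: [0.3876, 0.0817, 0.3139]
tool_rot: [0.208, 0.036, 0.966, -0.152]
contact_force: [0.5, 0.7, 0.1]
gripper_width: 0.003
```

Run:
```python
from h import *
where()
im=eyes.grab_frame("top")[90:340,60:360]
cv2.imwrite("pics/t15.png",cv2.cvtColor(cv2.resize(im,None,fx=2.4,fy=2.4,interpolation=cv2.INTER_CUBIC),cv2.COLOR_RGB2BGR))
im=eyes.grab_frame("scene")[50:310,120:420]
cv2.imwrite("pics/s15.png",cv2.cvtColor(cv2.resize(im,None,fx=2.3,fy=2.3,interpolation=cv2.INTER_CUBIC),cv2.COLOR_RGB2BGR))
```

```text
t 24.1 F(mm) [-24.2   3.9 246.3] zt [-0.197 -0.337 -0.921] yt [ 0.008  0.938 -0.345] frc [0.5 0.7 0.1] w 0.003 j [ 0.31 -0.78  2.17 -0.43  1.45 -1.2 ]
```

View pics/t15.png

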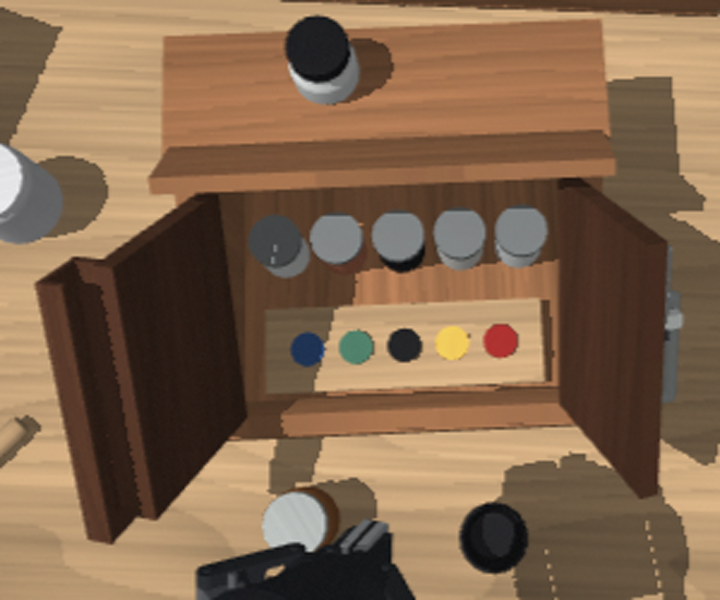

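View pics/s15.png

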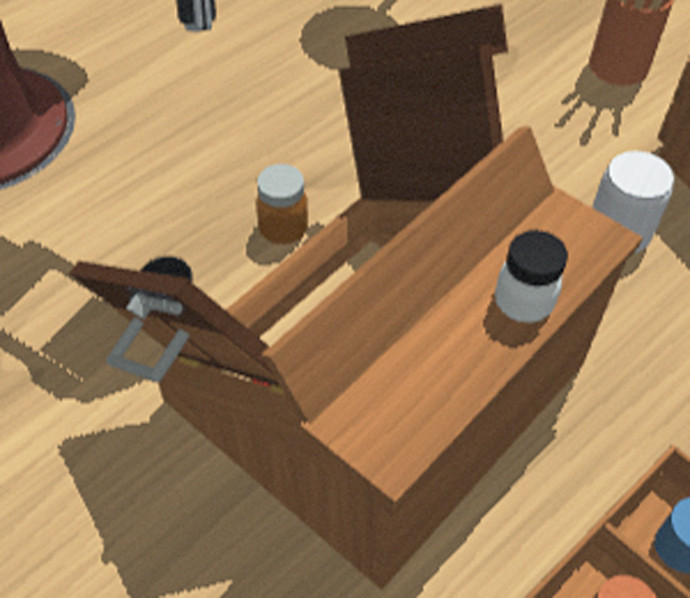

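Run:
```python
from h import *
for th in(1.7,1.8,1.9):
  print(th,[((proj("top",F2W(door(th,.135,-.014,x,s)))[0]-[60,90])*2.4).round().tolist() for s in(1,-1) for x in(.095,-.095)])
for x in(.06,.035): print([((proj("top",F2W(door(1.9,.123,n,x,-1)))[0]-[60,90])*2.4).round().tolist() for n in(.002,.016)],[((proj("scene",F2W(door(1.9,.123,n,x,-1)))[0]-[120,50])*2.3).round().tolist() for n in(.002,.016)])
```

```text
1.7 [[153.0, 267.0], [192.0, 521.0], [605.0, 250.0], [600.0, 505.0]]
1.8 [[131.0, 267.0], [172.0, 521.0], [627.0, 248.0], [620.0, 503.0]]
1.9 [[110.0, 266.0], [153.0, 520.0], [648.0, 246.0], [639.0, 500.0]]
[[659.0, 285.0], [679.0, 281.0]] [[158.0, 299.0], [147.0, 315.0]]
[[658.0, 319.0], [677.0, 315.0]] [[142.0, 296.0], [131.0, 311.0]]
```

```bash
python3 -c "
from plant import job_done
print(job_done())"
```

```text
the job is handed in; nothing more can be done
None
```

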